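# Snap the lid onto the open packing tub

## Task

Take the loose lid off the sloping draining stand and close the open tub with it, pull tab over the tub's thumb ledge. Press it down until it has snapped fully home and sits flush and level all round, then let go. Leave the other things on the bench where they are.

Things in the scene. Friction and masses are not known exactly. Their poses are not given: they have to be found in the camera images.
- tub: Open white rectangular packing tub, fixed in a low steel cradle on the bench. Outside 148 (x) by 108 (y) mm, rim 80 mm above the bench, walls 4 mm, mouth 140 by 100 mm, inner floor 13 mm up. Origin at bench level under its centre, z up, x along its long side. At its +x end only, a thumb ledge 44 mm wide sticks out 19 mm, 10 mm below the rim. Housings on the long sides reach y = 64 mm
- tub_mouth (a point): Centre of the tub's mouth, at rim height; axes as the tub. Four sprung catches stick 8 mm into the mouth from its long sides, at x = +/-45 mm, centres 9.5 mm below the rim. A lid just laid on rests on them about 16 mm proud, until pushed down past them with about 10 to 20 N; they then snap in above the lid's bead
- tub_ledge (a point): point at rim height above the thumb ledge, 86 mm from the tub's centre along its +x
- lid: White rigid lid, 0.15 kg. Flange 154 (x) by 114 (y) by 5 mm. Origin at the centre of the flange's underside (the face that lands on the rim), z out of its top, x along its long side towards its pull tab. It starts lying on the stand, sloping 35 degrees, tab at the high end. Below the flange a plug 24 mm deep: neck 129 by 89, bead 135 by 95 (15 to 20 mm down), lead-in 128 by 82 mm
- lid_rib (a point): Centre of the top of the lid's grip rib, 35 mm from the lid's origin along its z. The rib stands up from the middle of the flange: 70 mm long (lid's x, so up the slope at the start), 14 mm thick (y), 30 mm tall
- lid_tab (a point): Middle of the lid's pull tab (40 mm wide, 5 mm thick, sticking out 19 mm at the +x end only), 86 mm from the lid's origin along its +x, level with the flange's underside
- stand: Fixed steel draining stand, base 150 by 130 mm: a tray 150 by 120 mm sloping 35 degrees, rising towards its +x, centre of its face 60 mm above the bench; at the low end a lip 16 mm proud of the face. Origin on the bench under the centre, z up. The lid's origin lies at about x -15, z +79 mm in this frame
- closed_tub: A second, like tub in its cradle, with an identical lid already seated on it, all fixed, 115 mm tall over its rib; leave it alone. Origin and axes as the open tub
- tape_roll: loose cardboard tape core, 100 mm across, 48 mm tall, standing flat; origin under its centre
- punnet: loose open white plastic punnet, 110 by 160 by 50 mm; origin under its centre
- spray: loose white bottle, 64 mm across, 170 mm tall; origin under its centre
- mug: loose white mug, 80 mm across, 90 mm tall, handle at its +y; origin under its centre
- label_box: loose small cardboard box, 70 by 100 by 30 mm; origin under its centre
- brush: loose brush lying flat near the robot, along its own x; origin under its middle
- scraper: loose spatula lying flat near the robot, along its own x; origin under its middle
Mind the look-alikes: they are no part of the job. What is shaped like the tub but green is not meant.

How it is judged:
By the outcome, as a careful person would: the job done as asked, in the order asked, and still so for the second after the job is handed in, with the robot touching nothing.
It also fails if it takes over 48 s, if anything falls off the work surface, if the arm or the gripper's body presses on something with over 40 N, if the wrist force passes 120 N, or if a joint passes its speed limit or range.

## Robot

A 7-joint arm with a two-finger parallel gripper is mounted at the origin on the work surface. World frame = base frame: x ahead of the robot, y to its left, z up, the work surface at z = 0. Lengths are in m, angles in rad, forces in N, time in s.
With the tool pointing down it reaches from about 0.4 to 0.875 m from the base axis. Payload 19.3 kg.
Tool frame: the origin (TCP) lies at the very end of the fingers, on their centre line; the grasp point (between the pads) lies bot.grasp_offset behind it (bot.grasp_offset is the distance from the TCP to the grasp point, in m); z points along the fingers, y is the direction in which the jaws open and shut (so a half turn about z gives the same grasp; the last joint's range is limited). The gripper opens to 85 mm and grips with 20 to 120 N. Pads are 22 mm wide; open, the fingers measure 114 mm over their backs; the gripper's body (76 mm by 85 mm) begins 54 mm behind the grasp point. The pads swing forward as they close: fully open they stand 13 mm farther back than shut.
Start: joints at [1.111, 0.521, -0.036, 1.599, 0.021, 1.021, -0.113], TCP at [0.237, -0.578, 0.231] pointing down, gripper open.
Joint ranges: [-2.91, 2.91], [-0.3, 2.13], [-1.5, 1.42], [0.17, 2.43], [-1.26, 4.41], [0.16, 1.93], [-2.52, 2.52]. Speed limits (rad/s): [1.89, 1.89, 2.39, 2.39, 3.01, 3.01, 3.01].

## Interface

Orientations are given as [roll, pitch, yaw] about the fixed x, y, z axes, in that order (R = Rz(yaw) Ry(pitch) Rx(roll)).
In Python, from workcell import bot gives the robot as it stands. The module is installed in compiled form; this text tells all that it offers.
- The arm moves only by the shell command python3 -m handwheel 'ROWS' [OPENING] [FORCE]. ROWS is JSON, a list of rows, each a list of 6 numbers: the shift along the tool's x, y, z as a fraction of full scale, then the turn, a rotation vector about the tool's x, y, z as a fraction of full scale. In form: [[x, y, z, rx, ry, rz], ...]. A call has 1 to 8 rows; each row shifts and turns the commanded pose from where the row before left it, along the tool's axes as they then stand; what a row does not reach is not made up. Full scale, the value 1, is 0.025 m for a shift and 360 degrees for a turn. A row lasts 1/8 s, in which the tool goes at most 62.5 mm and 10.7 degrees, less where a joint would pass 70% of its speed; a pose out of reach is approached as far as the arm can. A call with a number of a shift or a turn outside -1 to 1 is refused whole. A call with a gripper value outside its range is refused whole. OPENING is the closure, from -1 (fully open) to 1 (shut), set as the call begins (- or left out, the last holds). The fingers move at their own pace and stop on an object; FORCE is the grip in N (left out, the last holds). Time passes only in rows, so rows that do not move let the fingers close. It gives the time, the measured TCP pose, the force and the opening at its end, in the units of the state.
- bot.observe(): the state, without advancing time (a new reading comes with each control period).
- bot.grab_frame(name): name is "side" or "top"; returns a dict with "pixels" (480x640x3 uint8, blue, green, red), "vertical_fov" (degrees; the focal length in pixels is half the picture's height over the tangent of half this angle, whatever the lens; pixels are square), "cx", "cy" (the principal point, pixels), "R" (3x3) and "t" (3): a world point X has camera coordinates R X + t. Camera axes: x right, y down, z forward; pixel columns grow to the right and rows downward; lengths in m; the calibration is good to about 2 mm. A picture is of the moment at which its call begins. There is no depth.
- bot.job_done(): hands the job in, once; it reports no verdict.
Trained networks look in a picture, given as the dict that the camera call returned (one of the last four; its "shot" number tells which), for a name from the list of things; names that differ only in an ending like _2 or _b are one class to them, and where a whole thing is asked for, a point or a joint stands for the part that bears it (a point fixed in the world has none). Each returns a list of dicts, best first, with "score" (0 to 1); they miss things now and then, are a little off and sometimes report something else, mostly with a low value. They report only what shows in the picture. A call takes as long as a camera call. They do not tell look-alikes from the thing itself.
- bot.trace(picture, thing): "region" (480x640 bool, what is visible of it) and "point" ([column, row] in pixels, amid what is visible of it).
The state is a dict: "clock": time; "qpos": joint angles; "qd": joint speeds; "joint_efforts": joint torques, N m; "position": TCP position; "tool_rot": TCP orientation; "force": force on the tool from outside, world axes, zero at the start; "moment": the same for the moment, N m; "grip_width": finger opening in m.
Only numpy, scipy, OpenCV 4.12 (cv2) and the standard library are available. Lean on these libraries where they do the work, as an engineer would, in place of code of your own. Each camera call takes 0.05 s, during which the arm holds its last target.

## Working session

There is one attempt and no reset: what is moved stays moved. The work goes in short steps, Python scripts to look and compute and a shell command to move; the robot and the scene stay as the last step left them, time stands still between calls to the robot, and variables do not carry over. Pictures are saved under pics/ and viewed, and the job is handed in when it is done.

```bash
mkdir -p pics; cat > h.py <<'E'
import numpy as np, cv2
from workcell import bot
E
python3 - <<'E'
from h import *
s=bot.observe();print({k:np.round(v,3).tolist() for k,v in s.items()},bot.grasp_offset)
for n in("top","side"):
    f=bot.grab_frame(n);cv2.imwrite(f"pics/{n}0.png",f["pixels"]);print(n,f["vertical_fov"],f["cx"],f["cy"],np.round(f["R"],3).tolist(),np.round(f["t"],3),[k for k in f])
    for th in("tub","lid","stand","closed_tub","lid_rib","lid_tab","tub_ledge","tub_mouth"):
        try:print(th,[(round(d["score"],2),np.round(d["point"]).tolist(),int(d["region"].sum())) for d in bot.trace(f,th)])
        except Exception as e:print(th,e)
E
```

```text
{'clock': 0.0, 'qpos': [1.111, 0.522, -0.036, 1.6, 0.021, 1.021, -0.113], 'qd': [-0.002, 0.0, -0.001, 0.002, -0.001, -0.002, 0.001], 'joint_efforts': [0.0, -92.711, 1.98, -36.995, 0.018, 0.008, 0.0], 'position': [0.237, -0.578, 0.231], 'tool_rot': [-3.14, 0.0, 0.39], 'force': [-0.753, -0.123, 0.468], 'moment': [-0.033, 0.072, 0.018], 'grip_width': 0.086} 0.0187
top 44.418470135706855 312.9862304601715 240.7213099255355 [[-0.01, -1.0, 0.004], [-0.989, 0.009, -0.146], [0.146, -0.005, -0.989]] [0.06  0.52  1.398] ['pixels', 'vertical_fov', 'cx', 'cy', 'R', 't', 'shot']
tub [(0.97, [472.0, 358.0], 4284), (0.57, [338.0, 233.0], 3685), (0.36, [397.0, 307.0], 1216)]
lid [(0.63, [219.0, 216.0], 3026)]
stand [(0.72, [187.0, 217.0], 485)]
closed_tub [(0.66, [447.0, 226.0], 3813)]
lid_rib [(0.8, [213.0, 218.0], 2941)]
lid_tab [(0.7, [217.0, 218.0], 3039)]
tub_ledge [(0.74, [337.0, 230.0], 3754), (0.57, [472.0, 357.0], 4348), (0.49, [218.0, 216.0], 3009)]
tub_mouth [(0.8, [336.0, 232.0], 3685), (0.69, [473.0, 360.0], 4282)]
side 47.192499614628424 326.7294133568675 241.56231091428924 [[-0.7, -0.714, 0.015], [-0.368, 0.343, -0.864], [0.612, -0.61, -0.503]] [0.397 0.245 1.027] ['pixels', 'vertical_fov', 'cx', 'cy', 'R', 't', 'shot']
tub [(0.96, [497.0, 247.0], 2075), (0.75, [333.0, 246.0], 3779)]
lid [(0.82, [230.0, 271.0], 2156)]
stand [(0.79, [215.0, 297.0], 2415)]
closed_tub [(0.93, [398.0, 211.0], 2558)]
lid_rib [(0.57, [229.0, 272.0], 2070)]
lid_tab [(0.73, [234.0, 272.0], 2195)]
tub_ledge [(0.84, [499.0, 249.0], 2102), (0.78, [332.0, 244.0], 3678)]
tub_mouth [(0.93, [332.0, 246.0], 3683), (0.58, [495.0, 246.0], 2192)]
```

View pics/top0.png

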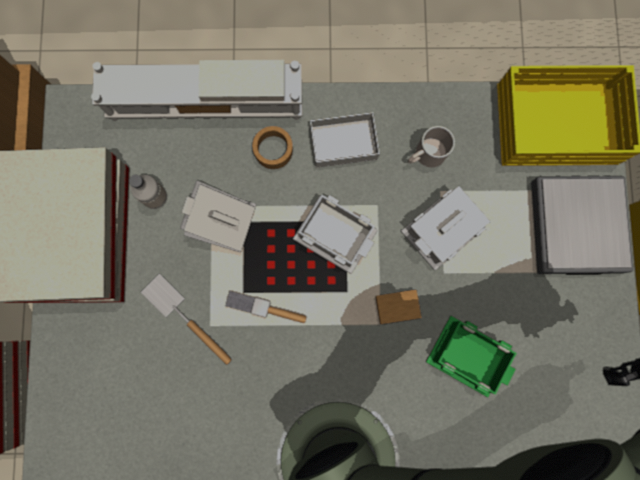

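View pics/side0.png

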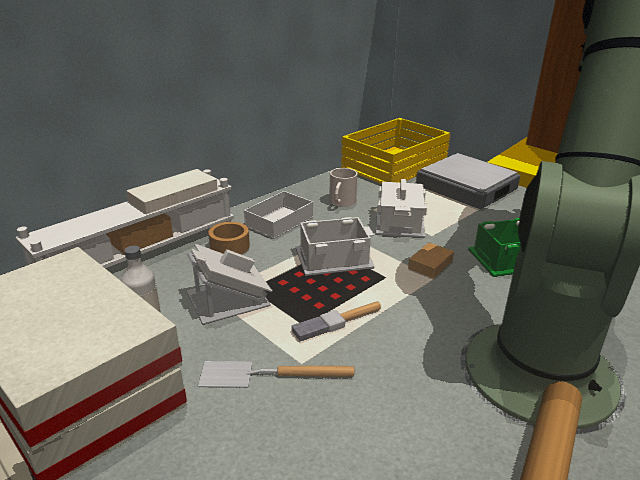

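```bash
python3 - <<'E'
import cv2,numpy as np
a=cv2.imread("pics/top0.png");b=cv2.imread("pics/side0.png")
c=cv2.resize(a[165:295,150:410],None,fx=3,fy=3,interpolation=cv2.INTER_CUBIC);cv2.imwrite("pics/c1.png",c)
c=cv2.resize(b[190:350,140:400],None,fx=3,fy=3,interpolation=cv2.INTER_CUBIC);cv2.imwrite("pics/c2.png",c)
E
```

```text
(no output)
```

View pics/c1.png

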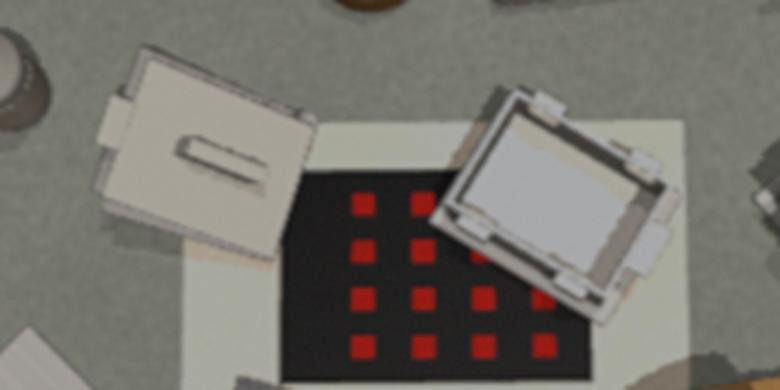

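View pics/c2.png

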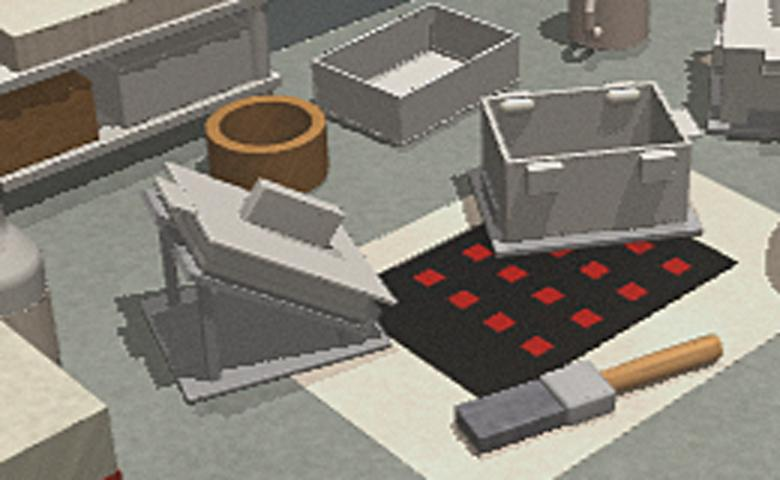

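The open white tub is at top (336,232) / side (333,246). The look-alikes are the lidded one at (447,226) and the green one at (472,358). Only the first is both open and white, and the enlarged crop confirms it: ledge to the right, catches visible. The lid is on the stand at top (218,216) with its tab at the left. Next I'll fit the poses with edge models.

```bash
cat > h.py <<'E'
import numpy as np, cv2
from scipy.optimize import least_squares
from scipy.ndimage import map_coordinates
from scipy.spatial.transform import Rotation as Ro
from workcell import bot
def proj(f,X):
    X=np.atleast_2d(X);C=X@np.array(f["R"]).T+np.array(f["t"]);k=240/np.tan(np.radians(f["vertical_fov"]/2))
    return C[:,:2]/C[:,2:]*k+[f["cx"],f["cy"]]
def ray(f,uv,z):
    k=240/np.tan(np.radians(f["vertical_fov"]/2));R=np.array(f["R"]);t=np.array(f["t"])
    d=R.T@np.array([(uv[0]-f["cx"])/k,(uv[1]-f["cy"])/k,1]);o=-R.T@t
    return o+d*(z-o[2])/d[2]
def T(p,X): # p=x,y,z,roll,pitch,yaw
    return np.asarray(X)@Ro.from_euler('xyz',p[3:]).as_matrix().T+p[:3]
def box(sx,sy,z,cx=0,cy=0): return [np.array([cx+a*sx/2,cy+b*sy/2,z]) for a,b in((1,1),(-1,1),(-1,-1),(1,-1))]
def resid(f,g,p,segs,w):
    out=[]
    for a,b in segs:
        P=a+(b-a)*np.linspace(.08,.92,25)[:,None]
        u=proj(f,T(p,P));d=u[-1]-u[0];d/=np.linalg.norm(d);n=np.array([-d[1],d[0]])
        s=np.arange(-w,w+.01,.25)
        q=u[:,None]+s[:,None]*n
        v=map_coordinates(g,[q[...,1],q[...,0]],order=1,mode='nearest')
        gr=np.abs(np.gradient(v,axis=1));
        # coherent along the line: average over the segment
        k=np.exp(-(s/w)**2)
        m=cv2.GaussianBlur(gr.astype(np.float32),(1,5),0)*k
        wt=m**2;out.append((wt*s).sum(1)/wt.sum(1))
    return out
def fit(items,p0,free,ws=(6,4,2.5,1.8)):
    # items: (frame,segs); iterate measure then GN
    p=np.array(p0,float)
    for w in ws:
      for it in range(6):
        J=[];r=[]
        for f,segs in items:
            g=cv2.GaussianBlur(cv2.cvtColor(f["pixels"],cv2.COLOR_BGR2GRAY),(0,0),.7).astype(float)
            rr=resid(f,g,p,segs,w)
            for (a,b),e in zip(segs,rr):
                P=a+(b-a)*np.linspace(.08,.92,25)[:,None];u=proj(f,T(p,P));d=u[-1]-u[0];d/=np.linalg.norm(d);n=np.array([-d[1],d[0]])
                cols=[]
                for i in free:
                    q=p.copy();q[i]+=1e-4;cols.append((proj(f,T(q,P))-u)@n/1e-4)
                J.append(np.array(cols).T);r.append(e)
        A=np.vstack(J);y=np.concatenate(r);W=1/(1+(y/1.)**2)
        dx=np.linalg.lstsq(A*np.sqrt(W)[:,None],y*np.sqrt(W),rcond=None)[0];p[free]+=dx
    return p,[round(float(np.mean(x)),2) for x in r],round(float(np.sqrt(np.mean(np.array(r)**2))),2)
def loop(c): return [(c[i],c[(i+1)%4]) for i in range(4)]
def draw(f,p,segs,name,crop,fx=3):
    x0,x1,y0,y1=crop;im=cv2.resize(f["pixels"][y0:y1,x0:x1],None,fx=fx,fy=fx,interpolation=cv2.INTER_CUBIC)
    for a,b in segs:
        u=(proj(f,T(p,[a,b]))-[x0,y0]+.5)*fx-.5
        cv2.line(im,*[tuple(int(v) for v in np.round(w)) for w in u],(0,0,255),1,cv2.LINE_AA)
    cv2.imwrite("pics/"+name,im)
E
cat > m.py <<'E'
from h import *
ft=bot.grab_frame("top");fs=bot.grab_frame("side")
print("tub c",ray(ft,(335,233),.08),ray(fs,(336,238),.08)); a=ray(ft,(150+565/3,165+205/3),.08);b=ray(ft,(150+645/3,165+250/3),.08)
yaw=np.arctan2(*(b-a)[1::-1]);print(yaw)
rim=loop(box(.148,.108,.08)); inn=loop(box(.14,.10,.08))
tubT=rim+inn
p0=np.r_[ray(ft,(335,233),.08)[:2],0,0,0,yaw]
for nm,it in(("top",[(ft,rim)]),("side",[(fs,rim)]),("both",[(ft,rim),(fs,rim)]),("inn",[(ft,inn),(fs,inn)])):
    p,r,e=fit(it,p0,[0,1,5]);print(nm,np.round(p[[0,1,5]],4),r,e)
    if nm=="both":pt=p
draw(ft,pt,rim+inn,"t1.png",(270,410,170,290),5);draw(fs,pt,rim+inn,"t2.png",(270,410,190,290),5)
# lid
fl=loop(box(.154,.114,.005)); fu=loop(box(.154,.114,0)); rb=loop(box(.07,.014,.035))
a=ray(ft,(150+222/3,165+160/3),.1);b=ray(ft,(150+115/3,165+122/3),.12);y=np.arctan2(*(b-a)[1::-1])
p0=np.r_[a[:2],.079,0,-np.radians(35),y];print(p0)
for nm,it,fr in(("top",[(ft,fl)],[0,1,5]),("side",[(fs,fl)],[0,1,5]),("both",[(ft,fl),(fs,fl)],[0,1,2,4,5]),("both2",[(ft,fl+rb),(fs,fl+rb)],[0,1,2,4,5])):
    p,r,e=fit(it,p0,fr);print(nm,np.round(p,4),r,e)
draw(ft,p,fl+rb,"l1.png",(170,270,170,260),6);draw(fs,p,fl+rb,"l2.png",(180,290,230,310),6)
E
python3 m.py
```

```text
tub c [0.53272598 0.00281209 0.08      ] [0.51777116 0.01929877 0.08      ]
-2.0996082766409208
top [ 0.5284  0.0115 -2.1271] [0.36, -0.24, 0.35, -0.22] 0.35
side [ 0.5499 -0.004  -2.1162] [-0.21, -0.39, -0.14, -0.45] 0.38
both [ 0.529   0.0101 -2.1265] [0.05, -0.01, 0.62, -0.43, 0.57, -0.65, -0.88, -0.13] 0.58
inn [ 0.532   0.0056 -2.1277] [-0.16, -0.05, 0.18, -0.08, 0.48, 0.21, -0.39, 0.29] 0.32
[ 0.56685245  0.26386693  0.079       0.         -0.61086524  1.24689016]
top [ 0.5714  0.2767  0.079   0.     -0.6109  1.2606] [-0.27, 0.03, -0.28, 0.01] 0.22
side [ 0.5786  0.2742  0.079   0.     -0.6109  1.2496] [0.12, 0.25, 0.49, 0.23] 0.49
both [ 0.5716  0.2768  0.0822  0.     -0.6004  1.2514] [-0.18, 0.11, -0.34, -0.17, -0.05, -0.28, 0.62, 0.21] 0.39
both2 [ 0.572   0.2767  0.0819  0.     -0.6087  1.2559] [-0.09, 0.12, -0.38, -0.11, -0.08, 0.14, 0.07, 0.04, -0.02, -0.08, 0.55, 0.34, 0.01, -0.57, 0.07, -0.32] 0.32
```

View pics/t1.png

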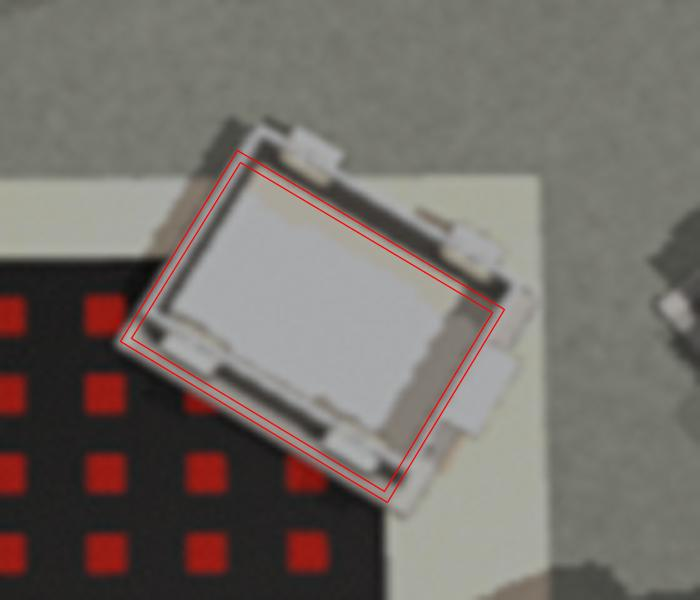

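View pics/t2.png

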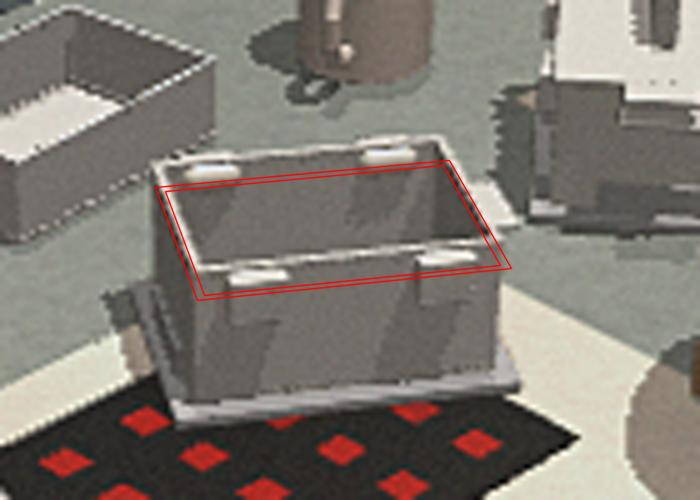

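View pics/l1.png

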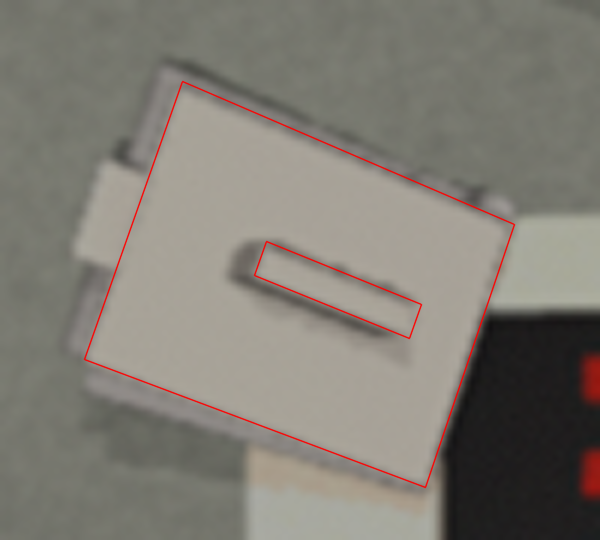

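View pics/l2.png

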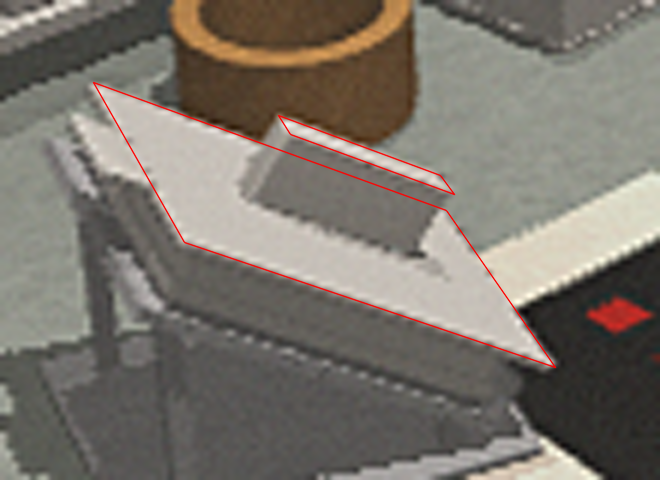

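```bash
cat > m2.py <<'E'
from h import *
ft=bot.grab_frame("top");fs=bot.grab_frame("side")
for c in((337.6,230),(338.5,229)):
  c0=ray(ft,c,.08)
  p0=np.r_[c0[:2],0,0,0,-2.117];print(p0)
  rim=loop(box(.148,.108,.08)); inn=loop(box(.14,.10,.08))
  for nm,it in(("top",[(ft,rim)]),("side",[(fs,rim)]),("both",[(ft,rim),(fs,rim)]),("inn",[(ft,inn),(fs,inn)]),("all",[(ft,rim+inn),(fs,rim+inn)])):
    p,r,e=fit(it,p0,[0,1,5],(4,3,2,1.5));print(nm,np.round(p[[0,1,5]],4),r,e)
    if nm=="both":pt=p
led=loop(box(.019,.044,.07,.074+.0095))
draw(ft,pt,rim+inn+led,"t1.png",(270,410,170,290),5);draw(fs,pt,rim+inn+led,"t2.png",(270,410,190,290),5)
E
python3 m2.py
```

```text
[ 0.53989201 -0.00348269  0.          0.          0.         -2.117     ]
top [ 0.537   0.0063 -2.1303] [0.19, -0.28, 0.13, -0.26] 0.33
side [ 0.5483 -0.0031 -2.1175] [-0.2, -0.37, -0.04, -0.42] 0.32
both [ 0.5368  0.0053 -2.1273] [0.13, -0.06, 0.23, -0.45, 0.15, -0.64, -0.32, -0.15] 0.45
inn [ 5.3880e-01  1.2000e-03 -2.1259e+00] [0.13, -0.01, 0.18, -0.17, 0.18, -0.01, -0.34, 0.2] 0.4
all [ 0.5378  0.0035 -2.1279] [-0.11, 0.19, 0.5, -0.61, 0.26, -0.3, -0.19, 0.18, 0.29, -0.39, -0.18, -0.37, 0.04, 0.27, -0.17, 0.54] 0.45
[ 0.54228239 -0.0056624   0.          0.          0.         -2.117     ]
top [ 0.537   0.0063 -2.1303] [0.19, -0.28, 0.13, -0.26] 0.33
side [ 0.5485 -0.0032 -2.117 ] [-0.21, -0.37, -0.04, -0.42] 0.33
both [ 0.5369  0.0053 -2.1274] [0.12, -0.06, 0.23, -0.45, 0.15, -0.64, -0.32, -0.14] 0.45
inn [ 5.391e-01  1.000e-03 -2.125e+00] [0.07, -0.0, 0.23, -0.17, 0.2, -0.02, -0.38, 0.19] 0.39
all [ 0.5384  0.0031 -2.1287] [-0.19, 0.19, 0.41, -0.62, 0.3, -0.3, -0.05, 0.18, 0.35, -0.39, -0.15, -0.36, 0.09, 0.27, -0.23, 0.54] 0.46
```

View pics/t1.png

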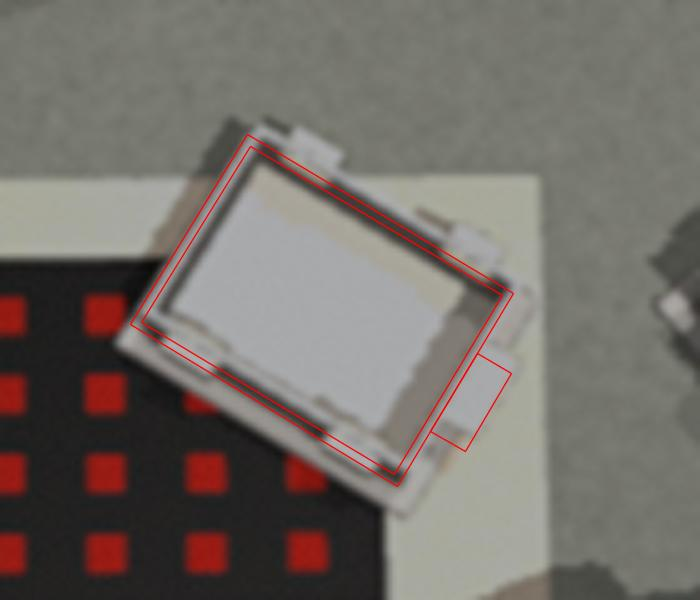

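View pics/t2.png

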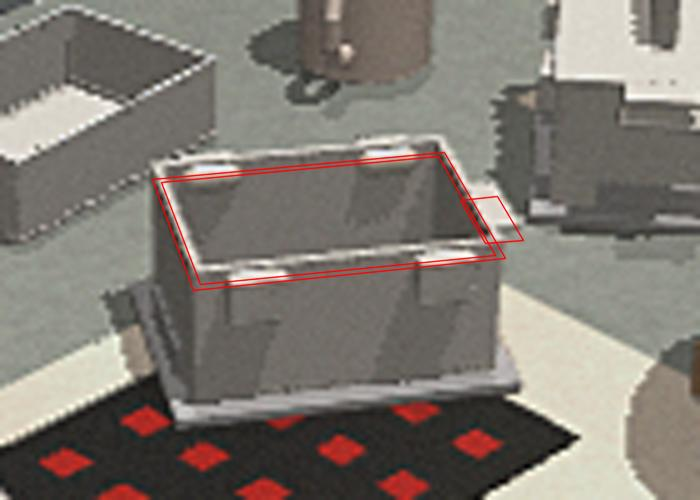

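```bash
cat > m3.py <<'E'
from h import *
ft=bot.grab_frame("top");fs=bot.grab_frame("side")
p0=np.r_[.5475,-.002,0,0,0,-2.117]
rim=loop(box(.148,.108,.08)); inn=loop(box(.14,.10,.08));led=loop(box(.019,.044,.07,.074+.0095))
L3=[led[0],led[2],led[3]]
for nm,it,fr in(("top",[(ft,rim)],[0,1,5]),("side",[(fs,rim)],[0,1,5]),("both",[(ft,rim),(fs,rim)],[0,1,5]),("inn",[(ft,inn),(fs,inn)],[0,1,5]),("all",[(ft,rim+inn+L3),(fs,rim+inn)],[0,1,5]),("allz",[(ft,rim+inn+L3),(fs,rim+inn)],[0,1,2,5])):
    p,r,e=fit(it,p0,fr,(2.5,1.8,1.5));print(nm,np.round(p,4),r,e)
    if nm=="all":pt=p
draw(ft,pt,rim+inn+led,"t1.png",(270,410,170,290),5);draw(fs,pt,rim+inn+led,"t2.png",(270,410,190,290),5)
E
python3 m3.py
```

```text
top [ 5.4570e-01  1.0000e-03  0.0000e+00  0.0000e+00  0.0000e+00 -2.1298e+00] [-0.15, -0.32, 0.18, -0.31] 0.41
side [ 0.5488 -0.0034  0.      0.      0.     -2.1141] [-0.2, -0.37, -0.05, -0.42] 0.34
both [ 0.5493 -0.0024  0.      0.      0.     -2.1262] [0.05, -0.1, -0.09, -0.48, -0.21, -0.64, -0.04, -0.17] 0.34
inn [ 5.4320e-01 -1.6000e-03  0.0000e+00  0.0000e+00  0.0000e+00 -2.1253e+00] [-0.43, 0.01, 0.08, -0.2, 0.47, -0.07, -0.07, 0.18] 0.3
all [ 5.4540e-01 -9.0000e-04  0.0000e+00  0.0000e+00  0.0000e+00 -2.1572e+00] [-0.0, 0.08, 0.27, -0.62, -0.47, -0.26, -0.2, 0.26, -0.34, -0.28, -0.27, 0.01, -0.46, -0.32, -0.31, 0.39, 0.22, -0.05, 0.6] 0.41
allz [ 0.5409  0.0031  0.0049  0.      0.     -2.1086] [-0.49, -0.25, -0.24, -0.44, -0.12, -0.01, 0.2, 0.47, -0.27, -0.49, -0.15, -0.2, -0.3, -0.14, -0.64, 0.1, 0.16, -0.07, 0.21] 0.36
```

View pics/t1.png

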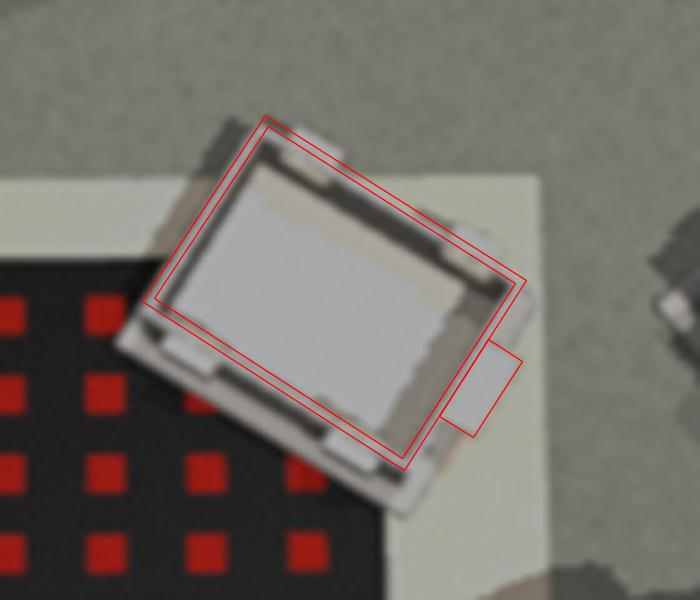

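View pics/t2.png

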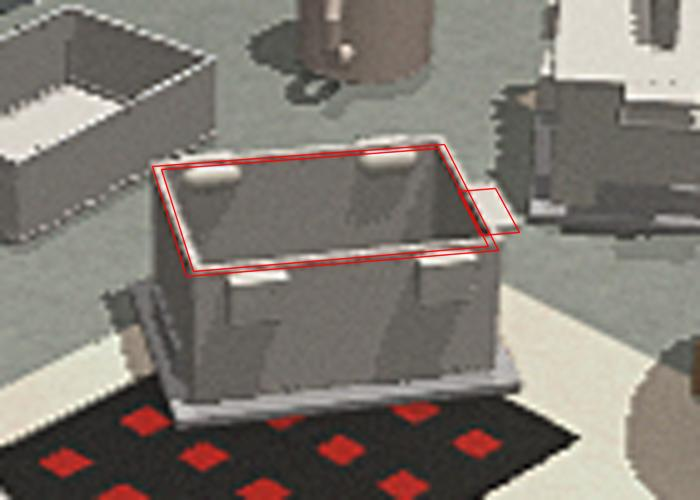

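```bash
python3 - <<'E'
from h import *
ft=bot.grab_frame("top");fs=bot.grab_frame("side")
rim=loop(box(.148,.108,.08)); inn=loop(box(.14,.10,.08));led=loop(box(.019,.044,.07,.074+.0095))
base=loop(box(.148,.108,.0))
p=np.r_[.549,-.0028,0,0,0,-2.122]
draw(ft,p,[],"t0.png",(288,386,185,260),8)
draw(ft,p,rim+inn+led,"t1.png",(288,386,185,260),8);draw(fs,p,rim+inn+led,"t2.png",(295,380,205,280),8)
E
```

```text
(no output)
```

View pics/t0.png

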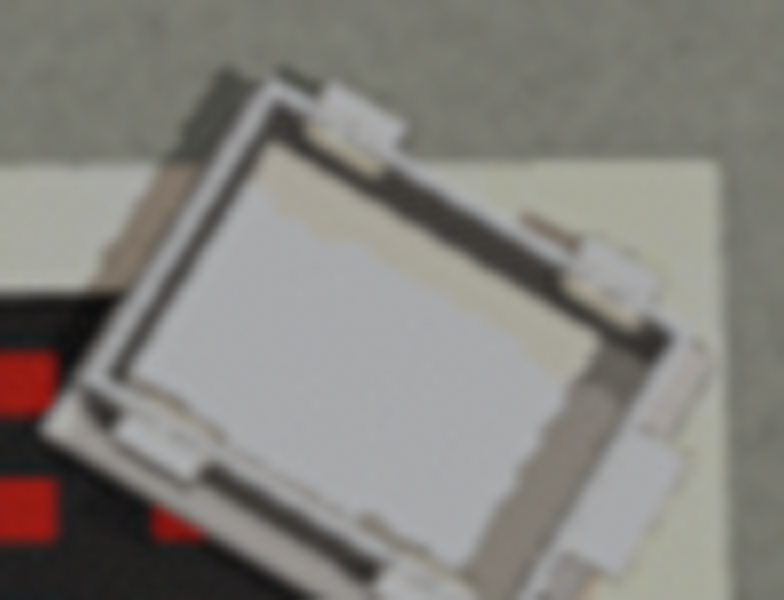

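View pics/t1.png

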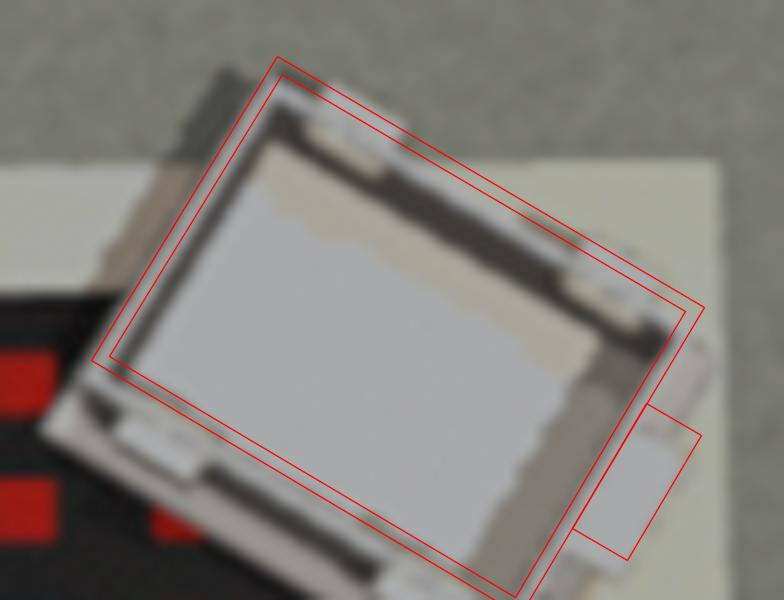

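View pics/t2.png

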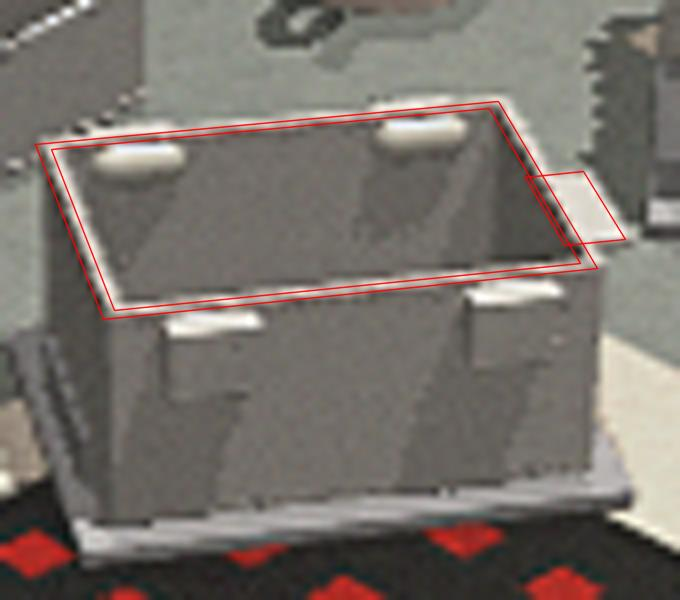

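The top and side fits for the lid and the tub disagree by about the same 6 mm. That's a calibration offset, so I'll take their mean now and correct visually later. First I'll move above the lid.

```bash
python3 -m handwheel '[[0.5,-0.5,0,0,0,0],[1,-1,0,0,0,0],[1,-1,0,0,0,0],[1,-1,0,0,0,0],[1,-1,0,0,0,0],[1,-1,0,0,0,0],[1,-1,0,0,0,0],[1,-1,0,0,0,0]]' -1 60 && python3 -m handwheel '[[1,-1,0,0,0,0],[1,-1,0,0,0,0],[1,-1,0,0,0,0],[1,-1,0,0,0,0],[1,-1,0,0,0,0],[1,-1,0,0,0,0],[1,-1,0,0,0,0],[1,-1,0,0,0,0]]'; python3 -c "
from h import *
s=bot.observe();print(s['qpos'],s['tool_rot'])"
```

```text
clock: 2.3
position: [0.34, -0.3314, 0.2314]
tool_rot: [3.141, -0.0, 0.39]
force: [-0.1, 0.0, 0.8]
grip_width: 0.0855
clock: 3.3
position: [0.4485, -0.0706, 0.2315]
tool_rot: [3.141, -0.0, 0.39]
force: [0.3, 0.2, 0.5]
grip_width: 0.0852
[ 0.26181419  0.26045765 -0.28217718  2.01962409  0.0938866   0.87320664
 -1.25207894] [ 3.14133331e+00 -2.66860279e-04  3.90426643e-01]
```

```bash
python3 -m handwheel '[[0.93,-1,0,0,0,0],[0.93,-1,0,0,0,0],[0.93,-1,0,0,0,0],[0.93,-1,0,0,0,0],[0.93,-1,0,0,0,0],[0.93,-1,0,0,0,0],[0.93,-1,0,0,0,0],[0.93,-1,0,0,0,0]]' && python3 -m handwheel '[[0,0,0,0,0,-0.028],[0,0,0,0,0,-0.028],[0,0,0,0,0,-0.028],[0,0,0,0,0,-0.028],[0,0,0,0,0,-0.028],[0,0,0,0,0,-0.028],[0,0,0,0,0,-0.028],[0,0,0,0,0,-0.028]]' && python3 -m handwheel '[[0,0,0,0,0,-0.028],[0,0,0,0,0,-0.028],[0,0,0,0,0,-0.028],[0,0,0,0,0,-0.028],[0,0,0,0,0,-0.028],[0,0,0,0,0,-0.028],[0,0,0,0,0,-0.028],[0,0,0,0,0,-0.028]]';  python3 - <<'E'
from h import *
s=bot.observe();print(s['qpos'],s['tool_rot'])
for n in("top","side"):
    f=bot.grab_frame(n);cv2.imwrite(f"pics/{n}1.png",f["pixels"])
E
```

```text
clock: 4.3
position: [0.5442, 0.1849, 0.2314]
tool_rot: [3.142, 0.0, 0.391]
force: [-0.2, 0.6, 0.3]
grip_width: 0.0855
clock: 5.3
position: [0.5439, 0.1838, 0.2314]
tool_rot: [3.142, 0.0, 1.804]
force: [-0.2, -0.3, -0.0]
grip_width: 0.0853
clock: 6.3
position: [0.5439, 0.1838, 0.2314]
tool_rot: [-3.141, 0.0, -3.072]
force: [0.8, 0.4, -0.0]
grip_width: 0.0854
[ 0.2458048   0.61760293 -1.00599559  1.70322101  0.5681487   1.14321969
  0.71755247] [-3.14107658e+00  2.26204284e-04 -3.07172274e+00]
```

```bash
cat >> h.py <<'E'
def plan(Rt,pt,n=None):
    s=bot.observe();Rc=Ro.from_euler('xyz',s["tool_rot"]);pc=np.array(s["position"])
    rv=(Rc.inv()*Ro.from_matrix(Rt)).as_rotvec();d=Rc.inv().apply(np.array(pt)-pc)
    d2=np.asarray(Rt).T@(np.array(pt)-pc)
    print("rot total (turns)",np.round(rv/2/np.pi,4),"deg",np.round(np.degrees(np.linalg.norm(rv)),1),"shift units in cur tool",np.round(d/.025,3),"in target tool",np.round(d2/.025,3))
def lidR(yaw,pitch=-np.radians(35),sg=-1):
    L=Ro.from_euler('xyz',[0,pitch,yaw]).as_matrix();return np.c_[sg*L[:,0],-sg*L[:,1],-L[:,2]]
E
python3 - <<'E'
from h import *
Rt=lidR(1.256);L=np.array([.574,.276,.080]);zl=-Rt[:,2]
plan(Rt,L+zl*.16)
E
```

```text
rot total (turns) [-0.0577 -0.0854 -0.1831] deg 75.6 shift units in cur tool [-0.075  0.199  0.806] in target tool [0.288 0.004 0.782]
```

View pics/top1.png

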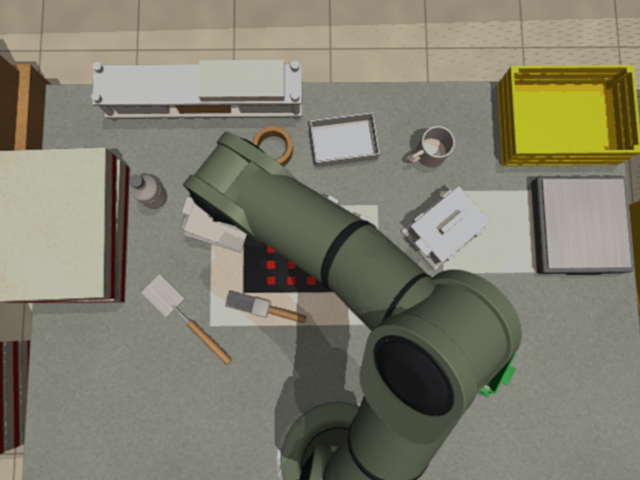

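View pics/side1.png

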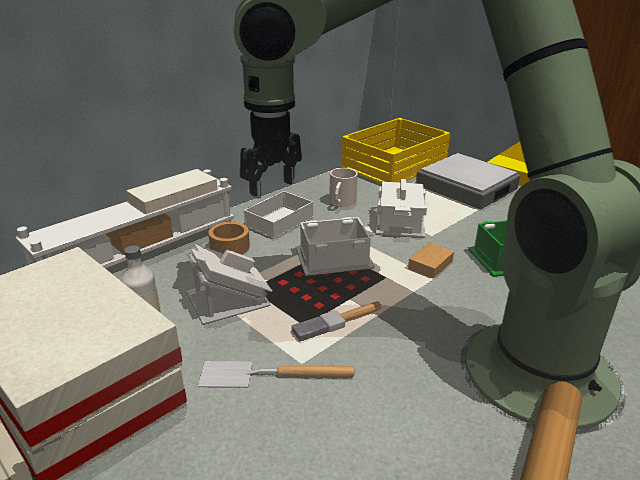

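The top view shows the arm hiding the gripper. The side view shows the open fingers at about (268,185), clear of everything. Now I'll tilt to match the lid.

```bash
python3 -m handwheel '[[0,0,0,-0.0072,-0.0107,-0.0229],[0,0,0,-0.0072,-0.0107,-0.0229],[0,0,0,-0.0072,-0.0107,-0.0229],[0,0,0,-0.0072,-0.0107,-0.0229],[0,0,0,-0.0072,-0.0107,-0.0229],[0,0,0,-0.0072,-0.0107,-0.0229],[0,0,0,-0.0072,-0.0107,-0.0229],[0,0,0,-0.0072,-0.0107,-0.0229]]';  python3 - <<'E'
from h import *
s=bot.observe();print(s['qpos'],s['tool_rot'],s['position'])
Rt=lidR(1.256);L=np.array([.574,.276,.080]);zl=-Rt[:,2]
plan(Rt,L+zl*.10)
for n in("top","side"):
    f=bot.grab_frame(n);cv2.imwrite(f"pics/{n}2.png",f["pixels"])
E
```

```text
clock: 7.4
position: [0.5441, 0.1834, 0.2311]
tool_rot: [-3.141, 0.613, -1.887]
force: [-0.2, 0.3, -0.2]
grip_width: 0.0854
[ 0.82730461  0.86584687 -1.47524767  1.97696599  0.69511153  0.65676732
  1.96298392] [-3.14081261  0.61327671 -1.88741519] [0.54410795 0.18340539 0.23113645]
rot total (turns) [-0.0003  0.0004 -0.0002] deg 0.2 shift units in cur tool [0.287 0.015 3.184] in target tool [0.279 0.01  3.185]
```

View pics/top2.png

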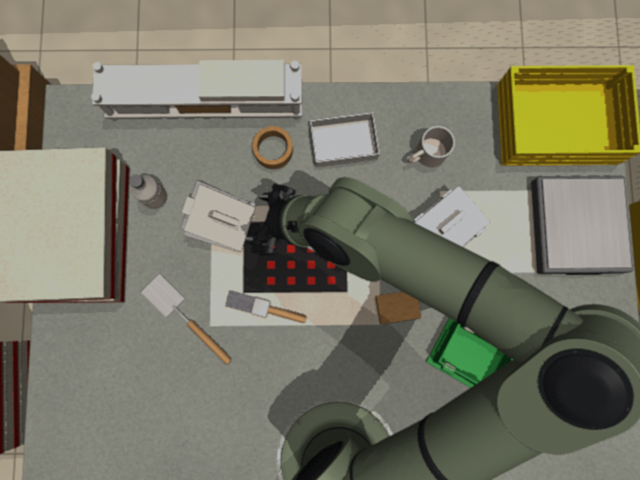

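View pics/side2.png

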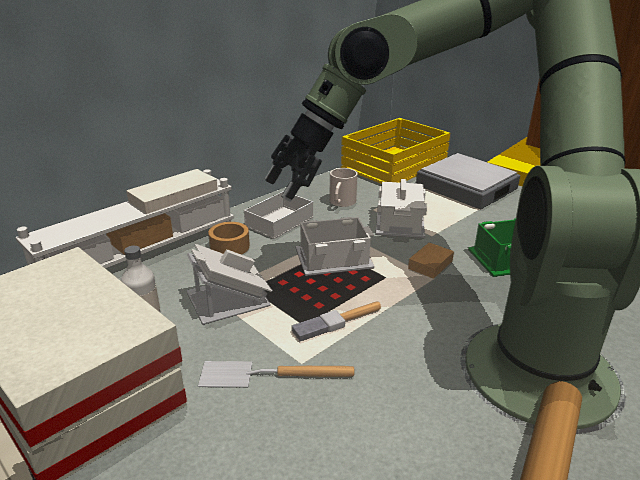

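Both views show the gripper tilted and aligned with the rib (top (275,215), rib (218,217)). I'll approach partway and check again.

```bash
python3 -m handwheel '[[0.07,0,0.8,0,0,0],[0.07,0,0.8,0,0,0],[0.07,0,0.8,0,0,0],[0.07,0,0.8,0,0,0],[0,0,0,0,0,0]]';  python3 - <<'E'
from h import *
s=bot.observe();print(s['qpos'],s['tool_rot'],s['position'])
Rt=lidR(1.256);L=np.array([.574,.276,.080]);zl=-Rt[:,2]
plan(Rt,L+zl*.012)
ft=bot.grab_frame("top");fs=bot.grab_frame("side")
T6=np.r_[s['position'],s['tool_rot']]
# tcp frame: pads open corners (approx 13 mm back), and axis
segs=[(np.array([0,0,-.1]),np.array([0,0,.0])),(np.array([0,.0427,-.04]),np.array([0,.0427,-.013])),(np.array([0,-.0427,-.04]),np.array([0,-.0427,-.013])),(np.array([-.011,.0427,-.013]),np.array([.011,.0427,-.013])),(np.array([-.011,-.0427,-.013]),np.array([.011,-.0427,-.013]))]
draw(ft,T6,segs,"a1.png",(170,300,165,265),6);draw(fs,T6,segs,"a2.png",(180,320,150,310),5)
E
```

```text
clock: 8.12
position: [0.5565, 0.2226, 0.1616]
tool_rot: [3.14, 0.609, -1.892]
force: [0.5, -0.1, 0.6]
grip_width: 0.0856
[ 0.64986869  0.89780341 -1.28577661  1.9932318   0.82434193  0.49972005
  1.84891599] [ 3.14005481  0.60946689 -1.89221738] [0.55648536 0.22258133 0.16157464]
rot total (turns) [-0.0004 -0.0002 -0.0009] deg 0.3 shift units in cur tool [2.500e-02 3.000e-03 3.483e+00] in target tool [ 0.03  -0.005  3.483]
```

View pics/a1.png

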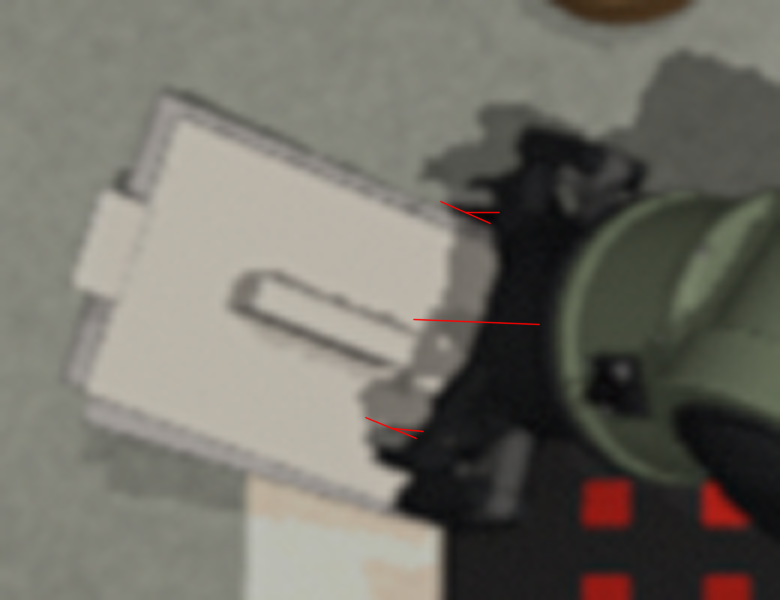

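View pics/a2.png

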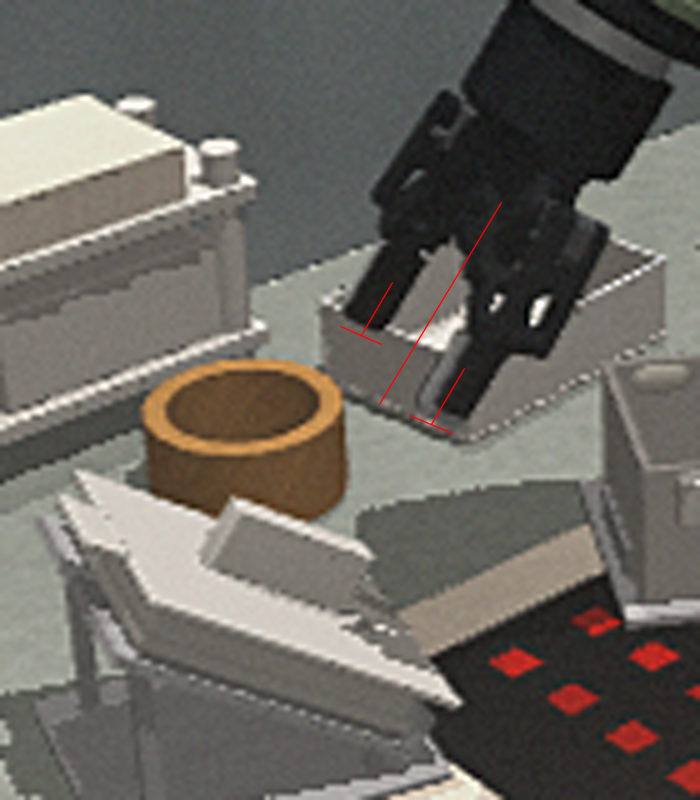

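The side view shows the tips near (268,233) within 1–2 px of the model, and the gripper straddles the rib axis. I'll advance onto the rib.

```bash
python3 -m handwheel '[[0,0,0.6,0,0,0],[0,0,0.6,0,0,0],[0,0,0.6,0,0,0],[0,0,0.6,0,0,0],[0,0,0.5,0,0,0],[0,0,0.3,0,0,0],[0,0,0,0,0,0]]';  python3 - <<'E'
from h import *
s=bot.observe();print(s['qpos'],s['tool_rot'],s['position'],s['force'])
ft=bot.grab_frame("top");fs=bot.grab_frame("side")
draw(ft,np.zeros(6),[],"b1.png",(170,300,165,265),6);draw(fs,np.zeros(6),[],"b2.png",(180,320,180,310),5)
E
```

```text
clock: 9.1
position: [0.5717, 0.2654, 0.096]
tool_rot: [-3.14, 0.611, -1.887]
force: [0.1, 0.0, 1.0]
grip_width: 0.085
[ 0.45773766  0.93820593 -1.08719069  1.97108104  0.95487426  0.34862925
  1.72583702] [-3.13996765  0.61143228 -1.88730239] [0.57168051 0.26539316 0.09599289] [0.062473   0.01553425 1.00322404]
```

View pics/b1.png

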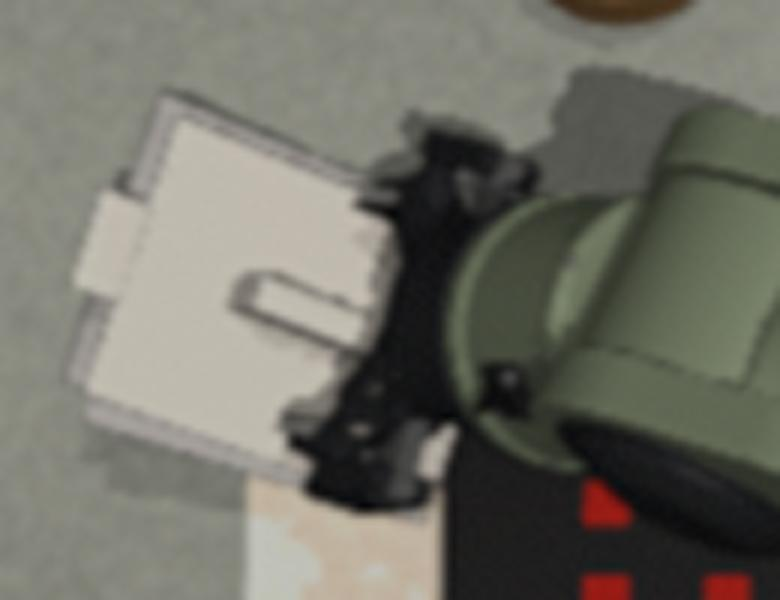

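View pics/b2.png

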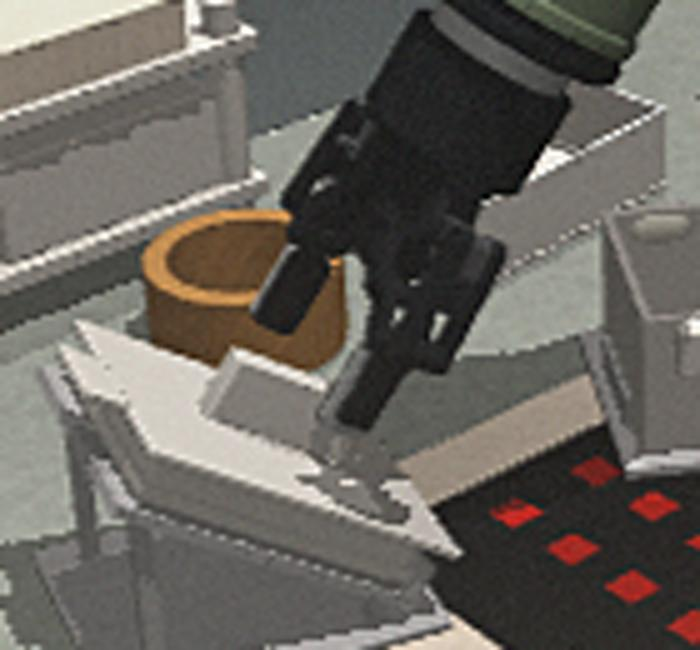

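```bash
python3 - <<'E'
from h import *
ft=bot.grab_frame("top");fs=bot.grab_frame("side");s=bot.observe()
lp=np.r_[.572,.2767,.0819,0,-.6087,1.2559]
T6=np.r_[s['position'],s['tool_rot']]
L=Ro.from_euler('xyz',lp[3:]).as_matrix()
for p in(lp,np.r_[.575,.2755,.079,lp[3:]]):print("tcp in lid mm",1e3*L.T@(T6[:3]-p[:3]))
rb=loop(box(.07,.014,.035))+loop(box(.154,.114,.005))
c=[]
for y in(1,-1): c+= loop([np.array([x*.011,y*.046+w*.006,-.013]) for x,w in((1,1),(-1,1),(-1,-1),(1,-1))])
for f,n,cr in((ft,"b1.png",(170,300,165,265)),(fs,"b2.png",(180,320,190,310))):
    draw(f,lp,rb,n,cr,5); im=f["pixels"]
    x0,x1,y0,y1=cr;im=cv2.imread("pics/"+n)
    for a,b in c+[(np.array([0,0,-.06]),np.zeros(3))]:
        u=(proj(f,T(T6,[a,b]))-[x0,y0]+.5)*5-.5
        cv2.line(im,*[tuple(int(v) for v in np.round(w)) for w in u],(0,255,0),1,cv2.LINE_AA)
    cv2.imwrite("pics/"+n,im)
E
```

```text
tcp in lid mm [-0.9693144  -3.77892547 18.55382477]
tcp in lid mm [ 0.86270202 -0.55477851 20.81183102]
```

View pics/b1.png

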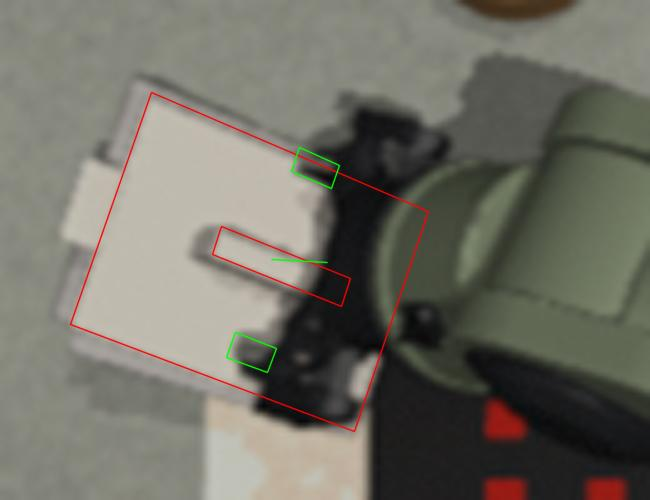

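View pics/b2.png

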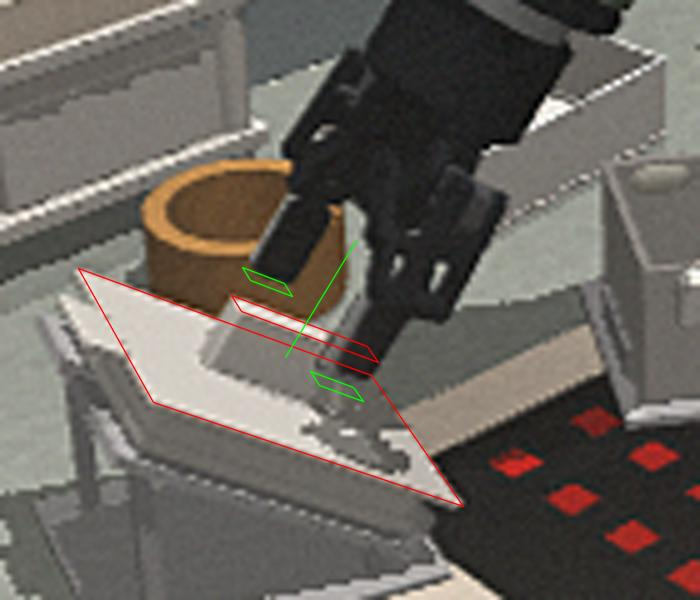

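```bash
python3 -m handwheel '[[-0.2,0,0.14,0,0,0],[0,0,0.14,0,0,0],[0,0,0,0,0,0]]' && python3 -m handwheel '[[0,0,0,0,0,0],[0,0,0,0,0,0],[0,0,0,0,0,0],[0,0,0,0,0,0],[0,0,0,0,0,0],[0,0,0,0,0,0]]' 1 60;  python3 - <<'E'
from h import *
ft=bot.grab_frame("top");fs=bot.grab_frame("side")
draw(ft,np.zeros(6),[],"b1.png",(170,300,165,265),6);draw(fs,np.zeros(6),[],"b2.png",(180,320,180,310),5)
E
```

```text
clock: 9.68
position: [0.5743, 0.2729, 0.0932]
tool_rot: [-3.14, 0.612, -1.887]
force: [-0.6, 0.5, -0.3]
grip_width: 0.0853
clock: 10.42
position: [0.5744, 0.2727, 0.0935]
tool_rot: [-3.14, 0.612, -1.888]
force: [-1.5, -3.6, 5.4]
grip_width: 0.0126
```

View pics/b1.png

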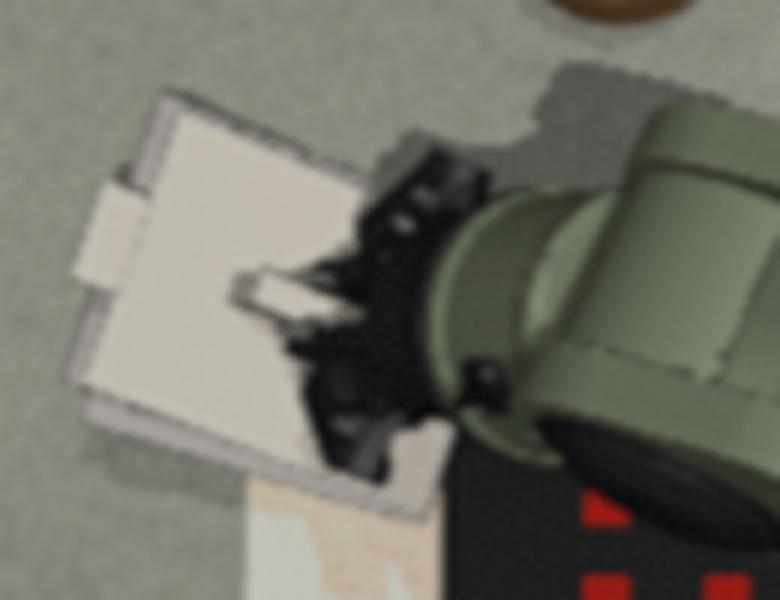

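View pics/b2.png

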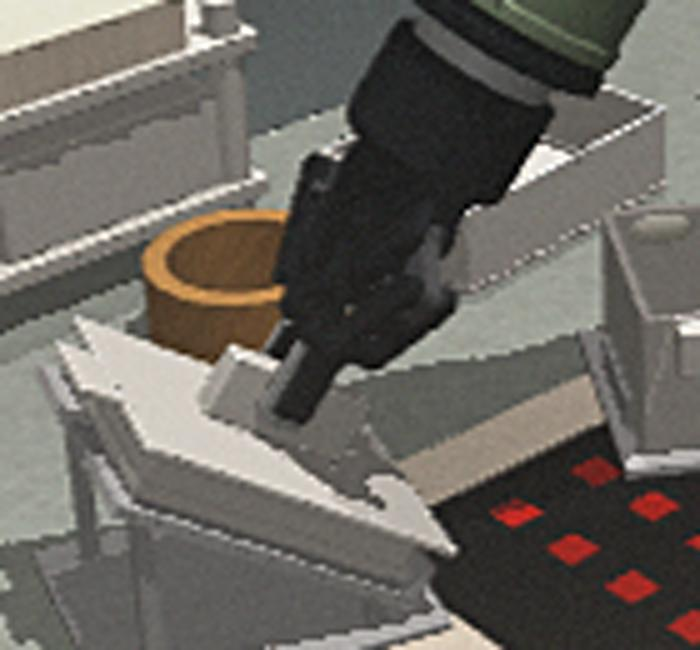

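The grip closed on the rib at 12.6 mm. The force lies along the lid normal, so the tips are just touching the flange. I'll lift along the normal.

```bash
python3 -m handwheel '[[0,0,-0.2,0,0,0],[0,0,-0.5,0,0,0],[0,0,-0.6,0,0,0],[0,0,-0.6,0,0,0],[0,0,-0.6,0,0,0],[0,0,-0.6,0,0,0],[0,0,-0.6,0,0,0],[0,0,-0.3,0,0,0]]' - 90;  python3 - <<'E'
from h import *
s=bot.observe();print(s['qpos'],s['tool_rot'],s['position'],s['force'],s['moment'])
ft=bot.grab_frame("top");fs=bot.grab_frame("side")
draw(ft,np.zeros(6),[],"b1.png",(170,300,165,265),6);draw(fs,np.zeros(6),[],"b2.png",(180,320,150,300),5)
R=lidR(-2.126,0);print(Ro.from_matrix(R).as_euler('xyz'));plan(R,[.545,-.0015,.2])
R=lidR(np.radians(72),0);plan(R,[.545,.15,.22])
E
```

```text
clock: 11.52
position: [0.5564, 0.2175, 0.1761]
tool_rot: [-3.139, 0.612, -1.888]
force: [0.3, 0.5, -2.9]
grip_width: 0.012
[ 0.67910127  0.89024838 -1.32175693  1.987451    0.79851884  0.52883106
  1.87289899] [-3.13913329  0.6118172  -1.88799714] [0.55642943 0.21752254 0.17607932] [ 0.27683328  0.4649193  -2.87462936] [-0.84660178  0.28339805 -0.04687109]
[3.14159265 0.         1.01559265]
rot total (turns) [-0.1397  0.0161 -0.4422] deg 167.1 shift units in cur tool [ 6.381 -2.31  -5.654] in target tool [-7.695  4.227 -0.967]
rot total (turns) [-0.0005  0.0974 -0.0006] deg 35.1 shift units in cur tool [ 1.208 -0.412 -3.006] in target tool [ 2.718 -0.396 -1.767]
```

View pics/b1.png

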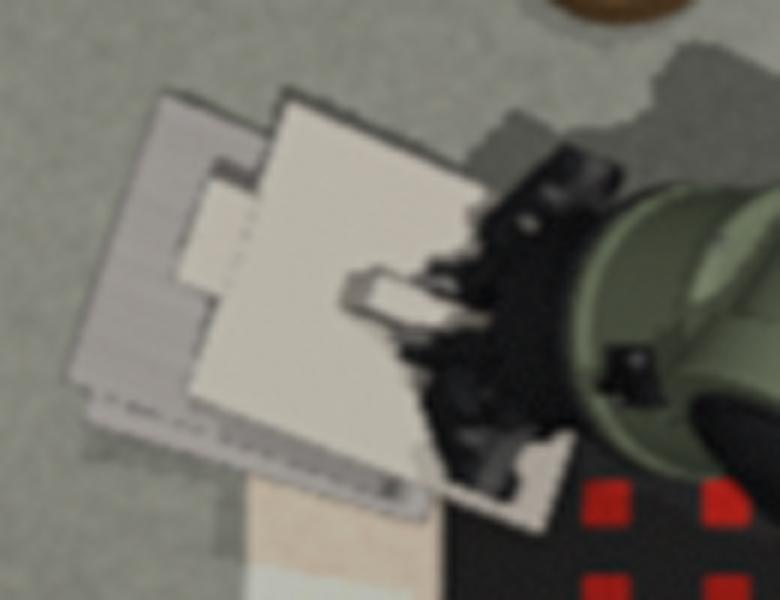

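View pics/b2.png

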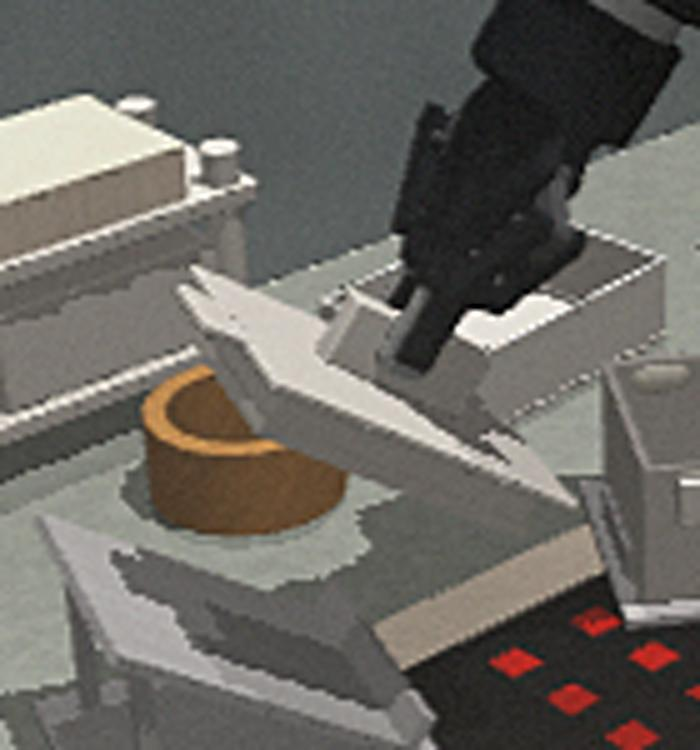

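The lid is lifted clear of the stand, held square. Next: raise, level, then swing it round towards the tub.

```bash
python3 -m handwheel '[[0.3,0,-0.6,0,0,0],[0.3,0,-0.8,0,0,0],[0.3,0,-0.7,0,0.0244,0],[0.3,0,-0.6,0,0.0244,0],[0.3,0,-0.5,0,0.0244,0],[0.5,0,-0.2,0,0.0244,0],[0.5,0,0,0,0,0],[0.5,0,0,0,0,0]]' && python3 -m handwheel '[[0,0,0,0,0,0.02],[0,0,0,0,0,0.028],[0,0,0,0,0,0.028],[0,0,0,0,0,0.028],[0,0,0,0,0,0.028],[0,0,0,0,0,0.028],[0,0,0,0,0,0.028],[0,0,0,0,0,0.028]]' && python3 -m handwheel '[[0,0,0,0,0,0.028],[0,0,0,0,0,0.028],[0,0,0,0,0,0.028],[0,0,0,0,0,0.028],[0,0,0,0,0,0.028],[0,0,0,0,0,0.028],[0,0,0,0,0,0.028],[0,0,0,0,0,0.028]]';  python3 - <<'E'
from h import *
s=bot.observe();print(s['qpos'],s['tool_rot'],s['position'],s['force'],s['moment'])
R=lidR(-2.126,0);plan(R,[.545,-.0015,.18])
for n in("top","side"):
    f=bot.grab_frame(n);cv2.imwrite(f"pics/{n}3.png",f["pixels"])
E
```

```text
clock: 12.62
position: [0.5212, 0.1124, 0.2277]
tool_rot: [-3.14, -0.001, -1.888]
force: [0.0, -0.5, -2.5]
grip_width: 0.0124
clock: 13.62
position: [0.5214, 0.1109, 0.2275]
tool_rot: [-3.14, 0.001, 3.029]
force: [0.2, -0.8, -2.2]
grip_width: 0.0119
clock: 14.62
position: [0.5214, 0.1109, 0.2275]
tool_rot: [3.141, 0.001, 1.621]
force: [0.2, 0.1, -1.5]
grip_width: 0.0122
[ 0.12162666  0.43145887 -0.58987826  1.82446569  0.28724947  0.97166925
 -0.53948299] [3.14137677e+00 1.40018783e-03 1.62114557e+00] [0.52142777 0.11092048 0.2274558 ] [ 0.19183722  0.05208058 -1.49846241] [0.04289087 0.00314146 0.01874266]
rot total (turns) [0.0001 0.0002 0.0964] deg 34.7 shift units in cur tool [-4.536  0.715  1.905] in target tool [-3.324  3.172  1.898]
```

View pics/side3.png

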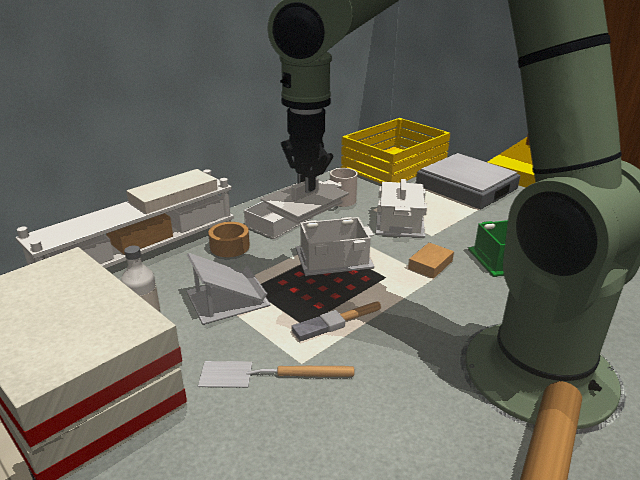

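```bash
python3 -m handwheel '[[0,0,0,0,0,0.0241],[0,0,0,0,0,0.0241],[0,0,0,0,0,0.0241],[0,0,0,0,0,0.0241]]' && python3 -m handwheel '[[-0.66,0.63,0,0,0,0],[-0.66,0.63,0,0,0,0],[-0.66,0.63,0.3,0,0,0],[-0.66,0.63,0.7,0,0,0],[-0.66,0.63,0.7,0,0,0],[0,0,0,0,0,0]]';  python3 - <<'E'
from h import *
s=bot.observe();print(s['qpos'],s['tool_rot'],s['position'],s['force'],s['moment'])
R=lidR(-2.126,0);plan(R,[.545,-.0015,.18])
ft=bot.grab_frame("top");fs=bot.grab_frame("side")
cv2.imwrite("pics/top4.png",ft["pixels"])
fl=loop(box(.154,.114,0))+loop(box(.07,.014,.03))
p0=np.r_[np.array(s['position'])-[0,0,.005],0,0,-2.126]
draw(ft,p0,fl,"b1.png",(270,410,160,280),5);draw(fs,p0,fl,"b2.png",(260,400,140,290),5)
E
```

```text
clock: 15.22
position: [0.5214, 0.1116, 0.2277]
tool_rot: [3.14, 0.001, 1.022]
force: [-0.1, -0.3, -1.4]
grip_width: 0.0123
clock: 15.98
position: [0.5453, -0.0013, 0.1837]
tool_rot: [-3.141, 0.003, 1.022]
force: [-0.1, 0.6, -1.3]
grip_width: 0.012
[ 0.1923016   0.47942525 -0.40561104  1.84244157  0.24295238  0.87076405
 -0.87901731] [-3.14104937  0.00316338  1.02230966] [ 0.5452771  -0.00129205  0.18367966] [-0.14046953  0.63141773 -1.29092491] [-0.00315449  0.02406463  0.01121161]
rot total (turns) [-0.0001  0.0005  0.0011] deg 0.4 shift units in cur tool [-0.012 -0.005  0.147] in target tool [-0.013 -0.005  0.147]
```

View pics/top4.png

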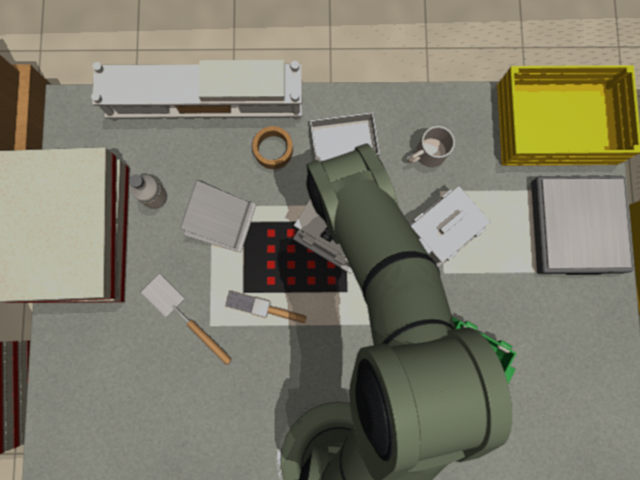

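View pics/b1.png

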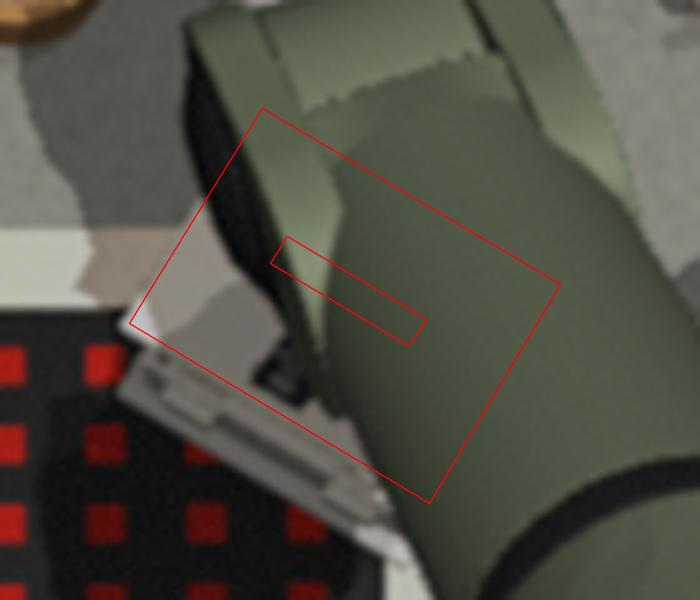

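View pics/b2.png

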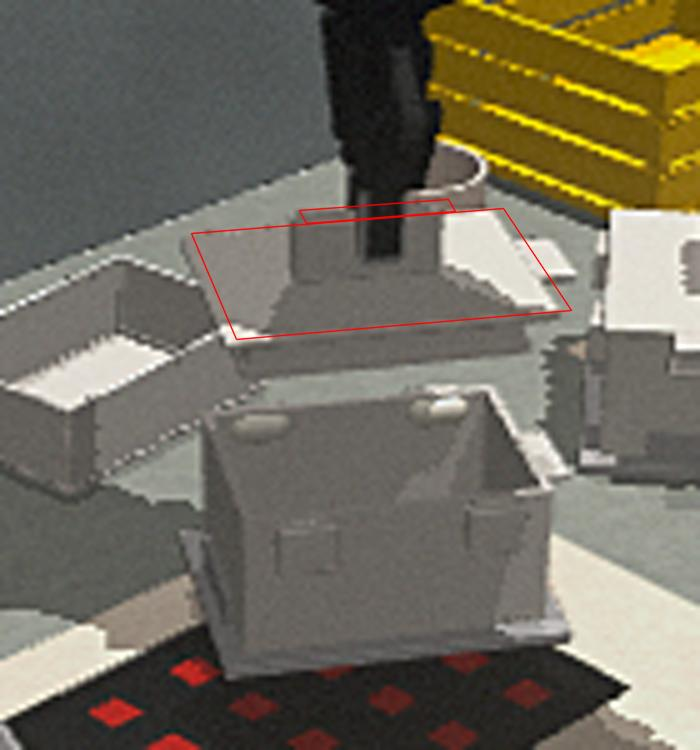

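```bash
cat > m5.py <<'E'
from h import *
s=bot.observe();ft=bot.grab_frame("top");fs=bot.grab_frame("side")
t0=dict(ft,pixels=cv2.imread("pics/top0.png"));s0=dict(fs,pixels=cv2.imread("pics/side0.png"))
rim=loop(box(.148,.108,.08)); inn=loop(box(.14,.10,.08))
for nm,f,sg,p in(("top rim",t0,[rim[1],rim[3],rim[0]],(.543,-.0015)),("top inn",t0,inn,(.543,-.0015)),("top inn123",t0,[inn[0],inn[1],inn[3]],(.543,-.0015)),("side rim",s0,rim,(.548,-.003)),("side inn",s0,inn,(.548,-.003))):
    q,r,e=fit([(f,sg)],np.r_[p,0,0,0,-2.122],[0,1,5],(1.8,1.5,1.2));print(nm,np.round(q[[0,1,5]],4),r,e)
    if nm=="top inn":qt=q
    if nm=="side rim":qs=q
fl=loop(box(.154,.114,.005));lo=loop(box(.154,.114,0.))
z=s['position'][2]-.005
p0=np.r_[s['position'][:2],z,0,0,s['tool_rot'][2]+np.pi]
print("tcp",p0)
p,r,e=fit([(fs,fl)],p0,[0,1,5],(4,2.5,1.8,1.2));print("lid side",np.round(p,4),r,e)
draw(fs,p,fl,"b2.png",(260,400,140,290),5)
p2,r,e=fit([(ft,[(fl[1][0],fl[1][0]+.55*(fl[1][1]-fl[1][0])) if 0 else fl[1],fl[2]])],p0,[0,1],(4,2.5,1.8));print("lid top",np.round(p2,4),r,e)
draw(t0,qt,rim+inn,"t1.png",(288,386,185,260),8);draw(s0,qs,rim+inn,"t2.png",(295,380,205,280),8)
E
python3 m5.py
```

```text
top rim [ 0.5382  0.0056 -2.1354] [-0.24, -0.23, -0.02] 0.28
top inn [ 5.386e-01  1.700e-03 -2.125e+00] [0.12, -0.08, 0.12, -0.08] 0.19
top inn123 [ 5.3970e-01  1.0000e-03 -2.1289e+00] [-0.01, -0.08, -0.08] 0.19
side rim [ 5.4670e-01 -2.1000e-03 -2.1262e+00] [-0.16, -0.32, -0.14, -0.37] 0.29
side inn [ 0.5489 -0.0064 -2.123 ] [-0.18, -0.07, -0.16, -0.08] 0.15
tcp [5.45791432e-01 1.12664803e-03 1.80248169e-01 0.00000000e+00
 0.00000000e+00 4.16603402e+00]
lid side [0.5381 0.0151 0.1802 0.     0.     4.1913] [0.09, -0.02, 0.09, -0.02] 0.2
lid top [5.464e-01 3.100e-03 1.802e-01 0.000e+00 0.000e+00 4.166e+00] [-0.0, -0.03] 0.51
```

View pics/t1.png

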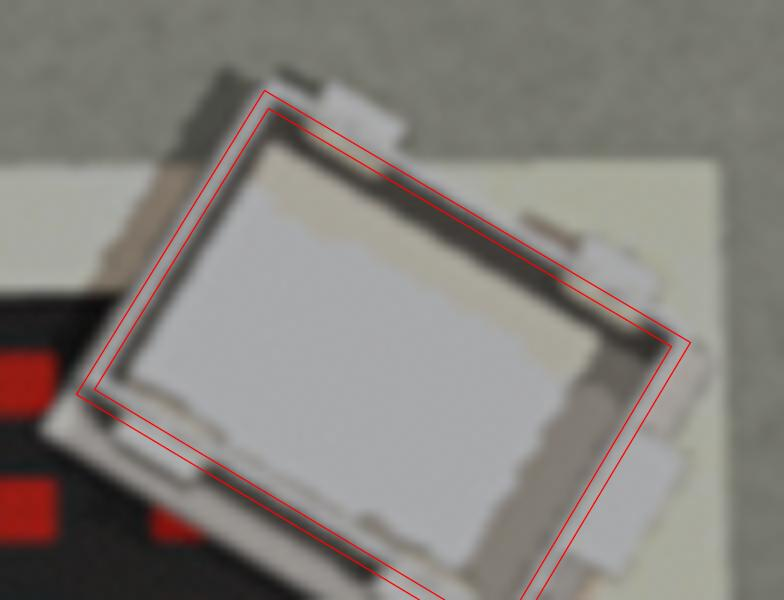

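View pics/t2.png

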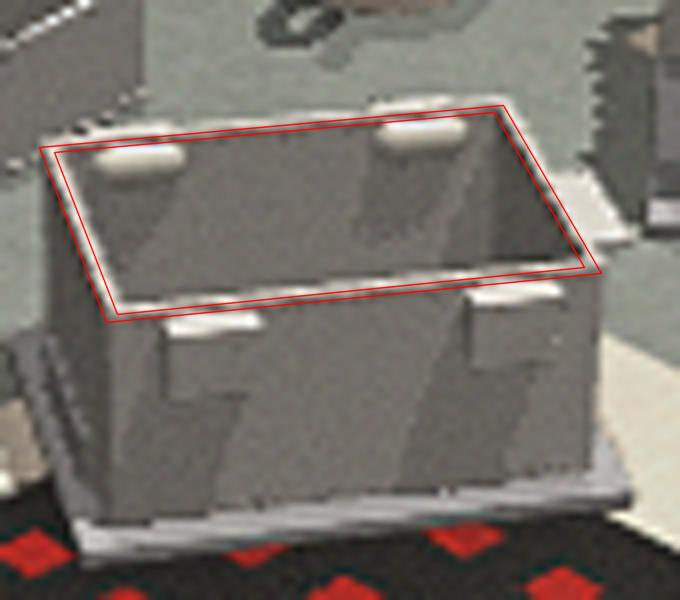

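View pics/b2.png

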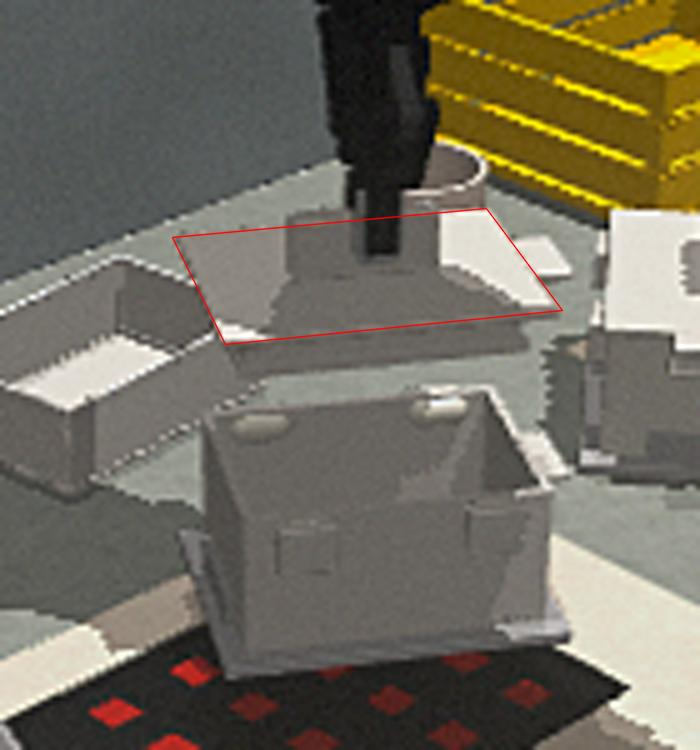

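```bash
python3 - <<'E'
from h import *
ft=bot.grab_frame("top");fs=bot.grab_frame("side")
for n,f,p in(("top0",ft,(.5437,-.0005)),("side0",fs,(.5475,-.003))):
    g=cv2.cvtColor(cv2.imread(f"pics/{n}.png"),cv2.COLOR_BGR2GRAY).astype(float)
    p6=np.r_[p,0,0,0,-2.124]
    for ax,rng,ot in((1,np.arange(-75,76,1.),np.linspace(-25,25,41)),(0,np.arange(-105,106,1.),np.linspace(-40,40,41) if n=="top0" else np.linspace(-40,40,41))):
        v=[]
        for r in rng:
            X=np.zeros((41,3));X[:,ax]=r/1e3;X[:,1-ax]=ot/1e3;X[:,2]=.08
            u=proj(f,T(p6,X));v.append(map_coordinates(g,[u[:,1],u[:,0]],order=1).mean())
        v=np.array(v);m=(abs(rng)>40) if ax==1 else (abs(rng)>62)
        print(n,"xy"[ax]);print(" ".join(f"{int(a)}:{int(b)}" for a,b in zip(rng[m],v[m])))
E
```

```text
top0 y
-75:80 -74:101 -73:119 -72:133 -71:142 -70:146 -69:147 -68:146 -67:143 -66:136 -65:126 -64:111 -63:95 -62:79 -61:68 -60:62 -59:63 -58:71 -57:85 -56:103 -55:122 -54:139 -53:149 -52:153 -51:153 -50:151 -49:150 -48:153 -47:157 -46:161 -45:164 -44:166 -43:168 -42:168 -41:168 41:61 42:61 43:61 44:62 45:67 46:76 47:90 48:109 49:128 50:144 51:155 52:159 53:158 54:154 55:151 56:149 57:148 58:149 59:150 60:151 61:150 62:149 63:148 64:146 65:145 66:143 67:142 68:140 69:139 70:138 71:137 72:135 73:134 74:132 75:130
top0 x
-105:145 -104:145 -103:144 -102:144 -101:144 -100:144 -99:143 -98:143 -97:142 -96:141 -95:141 -94:141 -93:140 -92:139 -91:137 -90:133 -89:126 -88:118 -87:109 -86:100 -85:95 -84:91 -83:90 -82:89 -81:88 -80:87 -79:87 -78:88 -77:93 -76:102 -75:115 -74:129 -73:141 -72:148 -71:146 -70:136 -69:121 -68:103 -67:89 -66:84 -65:89 -64:103 -63:121 63:115 64:114 65:113 66:112 67:111 68:114 69:121 70:131 71:143 72:152 73:158 74:160 75:160 76:159 77:158 78:158 79:158 80:158 81:158 82:157 83:155 84:155 85:156 86:158 87:161 88:163 89:164 90:164 91:163 92:161 93:160 94:160 95:160 96:160 
[... 547 characters left out ...]
8:143 69:143 70:143 71:143 72:143 73:144 74:144 75:144
side0 x
-105:134 -104:135 -103:137 -102:138 -101:137 -100:137 -99:137 -98:138 -97:140 -96:142 -95:142 -94:142 -93:141 -92:141 -91:141 -90:141 -89:138 -88:134 -87:130 -86:126 -85:122 -84:117 -83:112 -82:107 -81:102 -80:97 -79:91 -78:84 -77:77 -76:71 -75:72 -74:92 -73:132 -72:178 -71:208 -70:209 -69:187 -68:154 -67:125 -66:106 -65:98 -64:97 -63:98 63:84 64:82 65:80 66:77 67:74 68:70 69:68 70:78 71:105 72:143 73:182 74:206 75:211 76:205 77:196 78:188 79:184 80:183 81:183 82:183 83:184 84:184 85:185 86:184 87:176 88:161 89:143 90:128 91:117 92:111 93:106 94:103 95:101 96:99 97:100 98:102 99:105 100:106 101:108 102:108 103:108 104:107 105:105
```

```bash
python3 -m handwheel '[[-0.19,-0.09,0.5,0,0,0.001],[0,0,0.6,0,0,0],[0,0,0.6,0,0,0],[0,0,0.5,0,0,0],[0,0,0.3,0,0,0],[0,0,0.1,0,0,0],[0,0,0,0,0,0]]';  python3 - <<'E'
from h import *
for i in range(3):
  s=bot.observe();print(s['tool_rot'],s['position'],s['force'])
  ft=bot.grab_frame("top")
fs=bot.grab_frame("side")
cv2.imwrite("pics/top5.png",ft["pixels"]);cv2.imwrite("pics/side5.png",fs["pixels"])
fl=loop(box(.154,.114,0.))
p0=np.r_[np.array(s['position'])-[0,0,.005],0,0,-2.125]
draw(ft,p0,[],"b1.png",(280,390,175,275),7);draw(fs,p0,[],"b2.png",(285,385,165,285),6)
E
```

```text
clock: 17.15
position: [0.5418, -0.0016, 0.1211]
tool_rot: [3.139, 0.001, 1.018]
force: [0.0, 0.7, -2.0]
grip_width: 0.0119
[3.13945363e+00 9.88526795e-04 1.01781439e+00] [ 0.54181615 -0.00162918  0.12112923] [ 0.03102313  0.67707959 -2.03687939]
[3.13918276e+00 8.64722023e-04 1.01773772e+00] [ 0.54189777 -0.00166334  0.12131726] [ 0.11135531 -0.0111905  -1.2510087 ]
[3.13913104e+00 8.69855535e-04 1.01771801e+00] [ 0.54188889 -0.00170284  0.12137386] [-0.26235132 -0.21072026 -1.57568528]
```

View pics/b1.png

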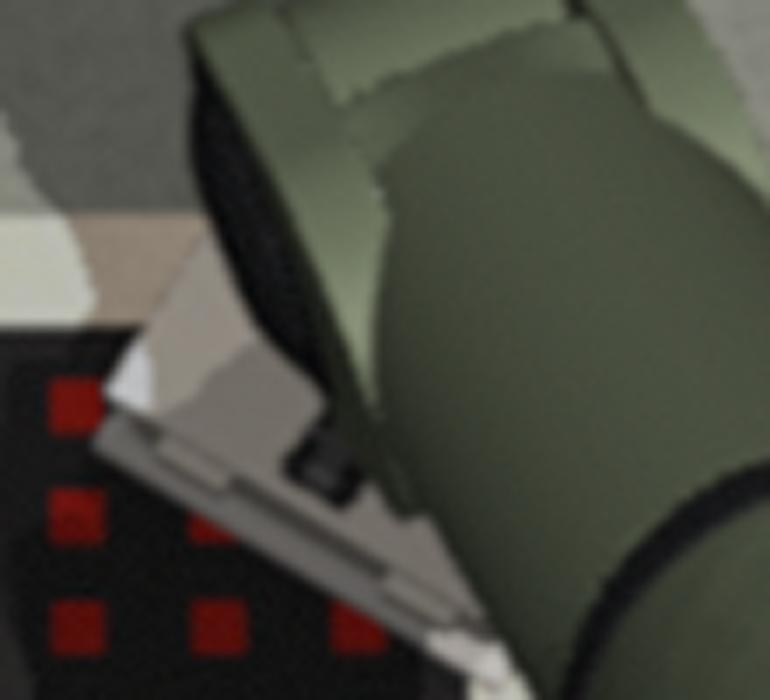

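View pics/b2.png

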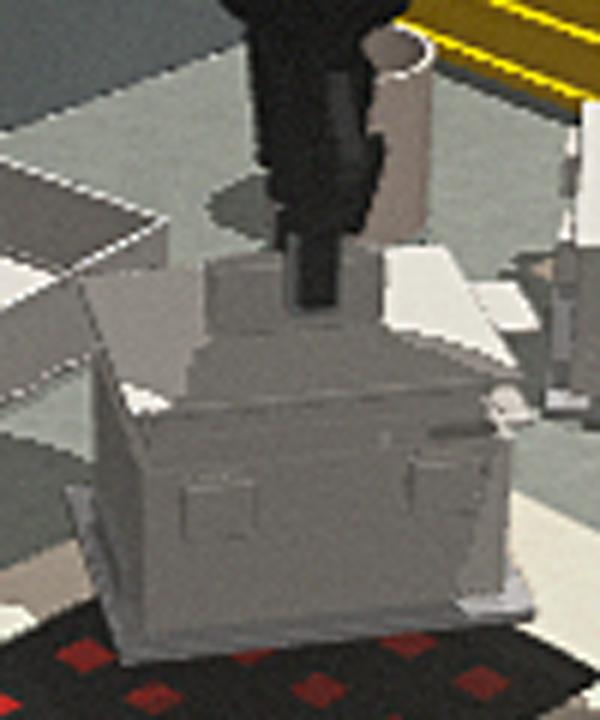

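```bash
python3 - <<'E'
from h import *
ft=bot.grab_frame("top");fs=bot.grab_frame("side");s=bot.observe();print(s['position'])
def prof(f,g,p6,ax,rng,ot,z):
    v=[]
    for r in rng:
        X=np.zeros((len(ot),3));X[:,ax]=r/1e3;X[:,1-ax]=np.array(ot)/1e3;X[:,2]=z
        u=proj(f,T(p6,X));v.append(map_coordinates(g,[u[:,1],u[:,0]],order=1).mean())
    print(" ".join(f"{a:g}:{int(b)}" for a,b in zip(rng,v)))
p=np.r_[.5419,-.0017,.1163,0,0,-2.124]
for n,f in(("top",ft),("side",fs)):
    g=cv2.cvtColor(f["pixels"],cv2.COLOR_BGR2GRAY).astype(float)
    for z in(0.,.005):
        print(n,z,"-x edge");prof(f,g,p,0,np.arange(-90,-64,1.),np.linspace(-45,-15 if n=="top" else 40,30),z)
        print(n,z,"-y edge");prof(f,g,p,1,np.arange(-75,-42,1.),np.linspace(-50,0,30) if n=="top" else np.linspace(-20,40,30),z)
        if n=="side":
            print("+x");prof(f,g,p,0,np.arange(64,92,1.),np.r_[np.linspace(-45,-30,10),np.linspace(28,45,10)],z)
            print("tab end");prof(f,g,p,0,np.arange(84,110,1.),np.linspace(-12,12,10),z)
            print("+y");prof(f,g,p,1,np.arange(42,75,1.),np.linspace(-65,-45,10),z)
E
```

```text
[ 0.54179658 -0.00172179  0.12128305]
top 0.0 -x edge
-90:107 -89:105 -88:103 -87:101 -86:98 -85:95 -84:95 -83:97 -82:103 -81:112 -80:122 -79:132 -78:139 -77:143 -76:144 -75:144 -74:143 -73:141 -72:140 -71:139 -70:138 -69:138 -68:137 -67:137 -66:137 -65:137
top 0.0 -y edge
-75:90 -74:94 -73:95 -72:93 -71:90 -70:88 -69:87 -68:86 -67:86 -66:84 -65:82 -64:80 -63:79 -62:81 -61:85 -60:91 -59:99 -58:104 -57:108 -56:108 -55:105 -54:100 -53:94 -52:88 -51:84 -50:82 -49:81 -48:82 -47:82 -46:82 -45:82 -44:82 -43:81
top 0.005 -x edge
-90:111 -89:109 -88:107 -87:105 -86:102 -85:99 -84:97 -83:98 -82:101 -81:108 -80:117 -79:126 -78:135 -77:140 -76:143 -75:143 -74:142 -73:141 -72:140 -71:139 -70:138 -69:138 -68:137 -67:137 -66:137 -65:137
top 0.005 -y edge
-75:93 -74:95 -73:94 -72:91 -71:89 -70:87 -69:87 -68:86 -67:85 -66:83 -65:81 -64:80 -63:80 -62:83 -61:89 -60:96 -59:103 -58:107 -57:108 -56:106 -55:102 -54:96 -53:90 -52:86 -51:83 -50:82 -49:82 -48:82 -47:83 -46:83 -45:82 -44:82 -43:81
side 0.0 -x edge
-90:112 -89:108 -88:104 -87:104 -86:107 -85:109 -84:106 -83:101 -82:106 -81:122 -80:137 -79:145 
[... 1439 characters left out ...]
-52:107 -51:107 -50:108 -49:107 -48:107 -47:107 -46:107 -45:107 -44:107 -43:107
+x
64:225 65:227 66:228 67:223 68:205 69:179 70:155 71:139 72:131 73:130 74:133 75:137 76:139 77:140 78:141 79:142 80:143 81:142 82:142 83:142 84:142 85:140 86:135 87:128 88:124 89:124 90:126 91:129
tab end
84:206 85:207 86:202 87:185 88:156 89:126 90:104 91:91 92:86 93:87 94:89 95:91 96:92 97:94 98:98 99:104 100:109 101:114 102:115 103:113 104:107 105:100 106:96 107:95 108:95 109:97
+y
42:139 43:137 44:134 45:131 46:126 47:121 48:118 49:116 50:115 51:115 52:115 53:115 54:115 55:115 56:115 57:115 58:115 59:115 60:115 61:114 62:115 63:117 64:119 65:121 66:125 67:133 68:136 69:137 70:137 71:139 72:138 73:135 74:133
```

```bash
python3 - <<'E'
from h import *
ft=bot.grab_frame("top");fs=bot.grab_frame("side");s=bot.observe()
P=np.array(s['position']);R=Ro.from_euler('xyz',s['tool_rot']).as_matrix()
print("tcp",(proj(fs,P)-[285,165]+.5)*6, "tip near pad edge",(proj(fs,T(np.r_[P,s['tool_rot']],[[.011,-.015,0],[-.011,-.015,0],[.011,-.006,0],[-.011,-.006,0]]))-[285,165]+.5)*6)
lp=np.r_[P-[0,0,.005],0,0,-2.124]
segs=loop(box(.154,.114,.005))+loop(box(.07,.014,.035))+loop(box(.022,.03,.005))+loop(box(.148,.108,.08-lp[2]))
for k,n in((0.,"c1.png"),):
    draw(fs,lp,segs,n,(285,385,165,285),6)
draw(ft,lp,segs,"c2.png",(280,390,175,275),7)
E
```

```text
tcp [[305.77519376 310.05014029]] tip near pad edge [[287.29948069 330.18452222]
 [342.10816551 325.04345493]
 [282.04532807 319.57491873]
 [336.55163467 314.49933574]]
```

View pics/c1.png

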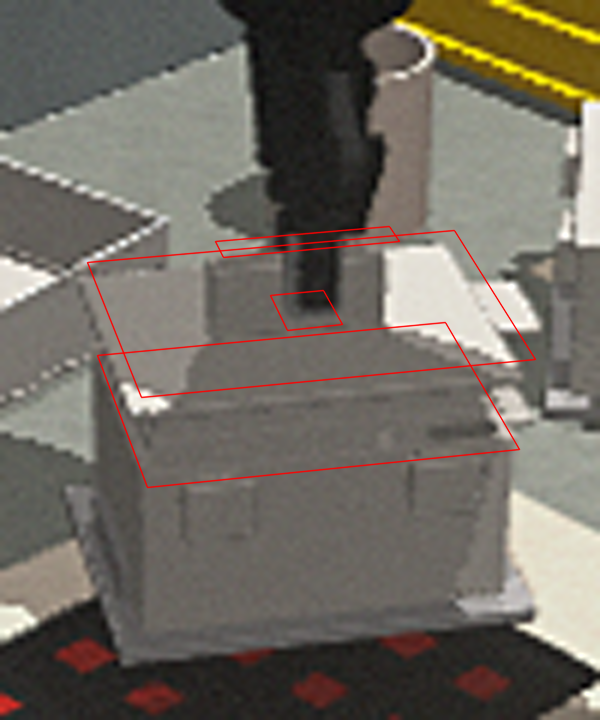

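View pics/c2.png

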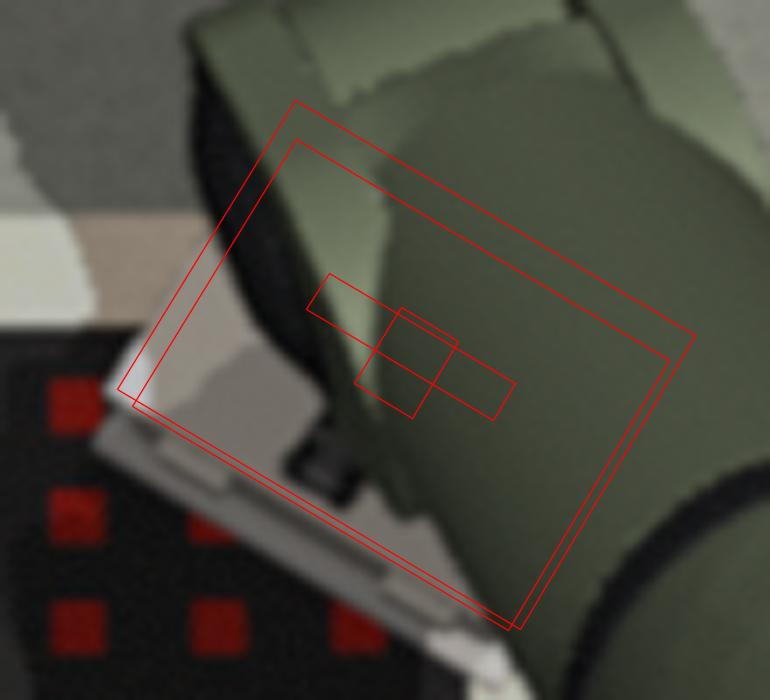

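The lid actually sits about 12 mm below the fingertips, so its plug bottom is already at about rim height. Both cameras agree on x once that is allowed for. Next I'll refine y from the near edge.

```bash
python3 - <<'E'
from h import *
ft=bot.grab_frame("top");s=bot.observe();print(s['position'],s['tool_rot'])
g=cv2.cvtColor(ft["pixels"],cv2.COLOR_BGR2GRAY).astype(float)
p=np.r_[.5419,-.0017,.1043,0,0,-2.124]
for lo,hi in((-74,-66),(-66,-58),(-30,-20),(-20,-10),(-5,5)):
    v=[]
    rng=np.arange(-72,-40,1.)
    for r in rng:
        X=np.zeros((20,3));X[:,1]=r/1e3;X[:,0]=np.linspace(lo,hi,20)/1e3;X[:,2]=.005
        u=proj(ft,T(p,X));v.append(map_coordinates(g,[u[:,1],u[:,0]],order=1).mean())
    print(lo,hi," ".join(f"{a:g}:{int(b)}" for a,b in zip(rng,v)))
draw(ft,p,loop(box(.154,.114,.005)),"c2.png",(285,365,205,275),10)
E
```

```text
[ 0.54170893 -0.00171399  0.12113398] [3.13947795e+00 1.09506977e-03 1.01772425e+00]
-74 -66 -72:97 -71:98 -70:98 -69:98 -68:96 -67:94 -66:92 -65:88 -64:84 -63:81 -62:80 -61:86 -60:100 -59:119 -58:141 -57:159 -56:173 -55:180 -54:182 -53:181 -52:178 -51:175 -50:171 -49:167 -48:163 -47:160 -46:156 -45:153 -44:150 -43:147 -42:144 -41:141
-66 -58 -72:98 -71:98 -70:96 -69:93 -68:89 -67:84 -66:78 -65:72 -64:67 -63:64 -62:65 -61:70 -60:79 -59:92 -58:105 -57:115 -56:124 -55:129 -54:131 -53:133 -52:133 -51:134 -50:135 -49:135 -48:136 -47:137 -46:137 -45:138 -44:138 -43:138 -42:138 -41:138
-30 -20 -72:96 -71:96 -70:94 -69:92 -68:88 -67:83 -66:77 -65:71 -64:66 -63:63 -62:63 -61:68 -60:77 -59:88 -58:98 -57:105 -56:109 -55:110 -54:111 -53:110 -52:109 -51:109 -50:108 -49:107 -48:106 -47:106 -46:106 -45:106 -44:107 -43:107 -42:108 -41:108
-20 -10 -72:97 -71:97 -70:96 -69:94 -68:90 -67:84 -66:76 -65:69 -64:63 -63:61 -62:62 -61:67 -60:77 -59:88 -58:98 -57:105 -56:107 -55:104 -54:96 -53:85 -52:71 -51:59 -50:49 -49:43 -48:39 -47:38 -46:39 -45:39 -44:40 -43:40 -42:41 -41:42
-5 5 -72:96 -71:96 -70:95 -69:93 -68:89 -67:83 -66:76 -65:69 -64:63 -63:60 -62:62 -61:68 -60:77 -59:88 -58:99 -57:105 -56:107 -55:104 -54:95 -53:81 -52:65 -51:49 -50:38 -49:32 -48:32 -47:34 -46:35 -45:34 -44:32 -43:29 -42:27 -41:25
```

View pics/c2.png

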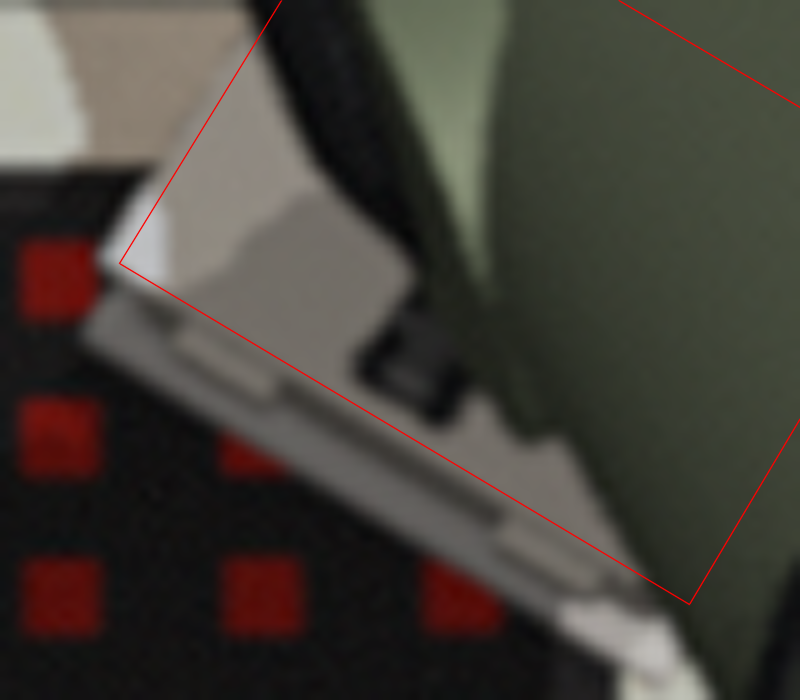

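```bash
python3 -m handwheel '[[-0.08,0.02,0,0,0,0],[0,0,0,0,0,0],[0,0,0.08,0,0,0],[0,0,0.08,0,0,0],[0,0,0,0,0,0]]' && python3 -m handwheel '[[0,0,0.08,0,0,0],[0,0,0.06,0,0,0],[0,0,0,0,0,0]]'; python3 - <<'E'
from h import *
s=bot.observe();print(s['force'],s['moment'],s['position'],s['tool_rot'])
ft=bot.grab_frame("top");fs=bot.grab_frame("side")
draw(ft,np.zeros(6),[],"b1.png",(280,390,175,275),7);draw(fs,np.zeros(6),[],"b2.png",(285,385,165,285),6)
E
```

```text
clock: 18.23
position: [0.5409, -0.0036, 0.1168]
tool_rot: [3.14, 0.001, 1.018]
force: [0.5, 0.2, -0.9]
grip_width: 0.0121
clock: 18.6
position: [0.541, -0.0036, 0.1134]
tool_rot: [3.14, 0.001, 1.018]
force: [0.3, -0.1, -2.0]
grip_width: 0.0122
[ 0.26150462 -0.12703715 -1.99048121] [0.01335456 0.01326145 0.00063392] [ 0.54097829 -0.0036429   0.11337937] [3.13987258e+00 1.24917958e-03 1.01776818e+00]
```

View pics/b2.png

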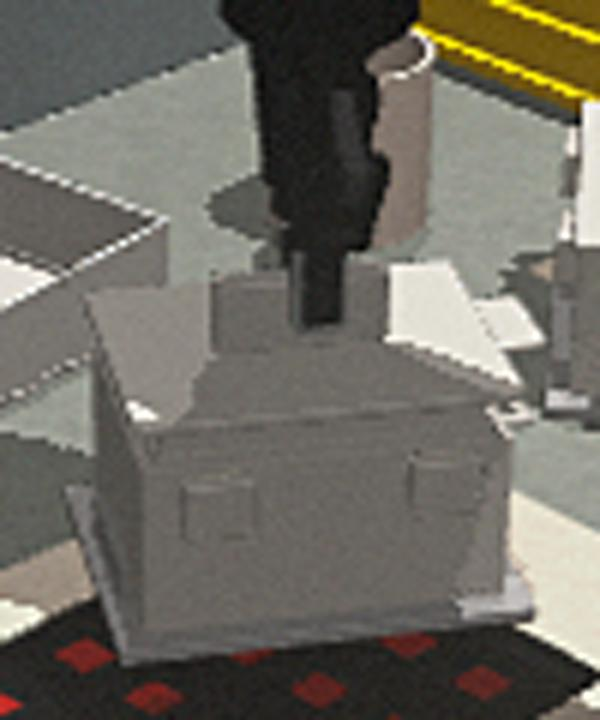

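No contact yet, and the flange is centred over the rim in the side view. I'll lower further in small steps.

```bash
python3 -m handwheel '[[0,0,0.08,0,0,0],[0,0,0.06,0,0,0],[0,0,0,0,0,0]]'; python3 -c "
from h import *
s=bot.observe();print(s['force'],s['moment'])"
```

```text
clock: 19.08
position: [0.542, -0.0039, 0.1104]
tool_rot: [3.138, 0.0, 1.017]
force: [3.2, -1.9, 3.4]
grip_width: 0.0119
[ 3.21408741 -1.87685317  3.35689682] [-0.30307551 -0.77727614 -0.04905274]
```

The force pushes the lid along tub +y, so I'll nudge +y and re-read.

```bash
python3 -m handwheel '[[0,0.03,0,0,0,0],[0,0,0,0,0,0]]'; python3 -c "
from h import *
s=bot.observe();print(s['force'],s['moment'])"; python3 -m handwheel '[[0,0.02,0,0,0,0],[0,0,0,0,0,0]]'; python3 -c "
from h import *
s=bot.observe();print(s['force'],s['moment'])"
```

```text
clock: 19.32
position: [0.5421, -0.004, 0.1102]
tool_rot: [3.139, 0.001, 1.018]
force: [3.5, -0.9, 4.9]
grip_width: 0.0123
[ 3.48330866 -0.89057516  4.94643442] [-0.11615484 -0.76707395 -0.07286093]
clock: 19.58
position: [0.5422, -0.0043, 0.11]
tool_rot: [3.14, 0.001, 1.018]
force: [3.1, -1.3, 3.9]
grip_width: 0.0123
[ 3.13490241 -1.27542259  3.9211548 ] [-0.14924705 -0.85885364 -0.03944505]
```

```bash
python3 -m handwheel '[[0,0.03,0.06,0,0,0],[0,0,0.06,0,0,0],[0,0,0,0,0,0]]'; python3 - <<'E'
from h import *
s=bot.observe();print(s['force'],s['moment'],s['position'])
ft=bot.grab_frame("top");fs=bot.grab_frame("side")
draw(ft,np.zeros(6),[],"b1.png",(285,365,205,275),10);draw(fs,np.zeros(6),[],"b2.png",(285,385,165,285),6)
E
```

```text
clock: 19.95
position: [0.5423, -0.0045, 0.1068]
tool_rot: [3.14, 0.002, 1.018]
force: [0.6, 0.1, 2.1]
grip_width: 0.0119
[0.58387519 0.0607465  2.06757254] [ 0.03067074 -0.40670841 -0.00685953] [ 0.542306   -0.00453284  0.10677068]
```

View pics/b1.png

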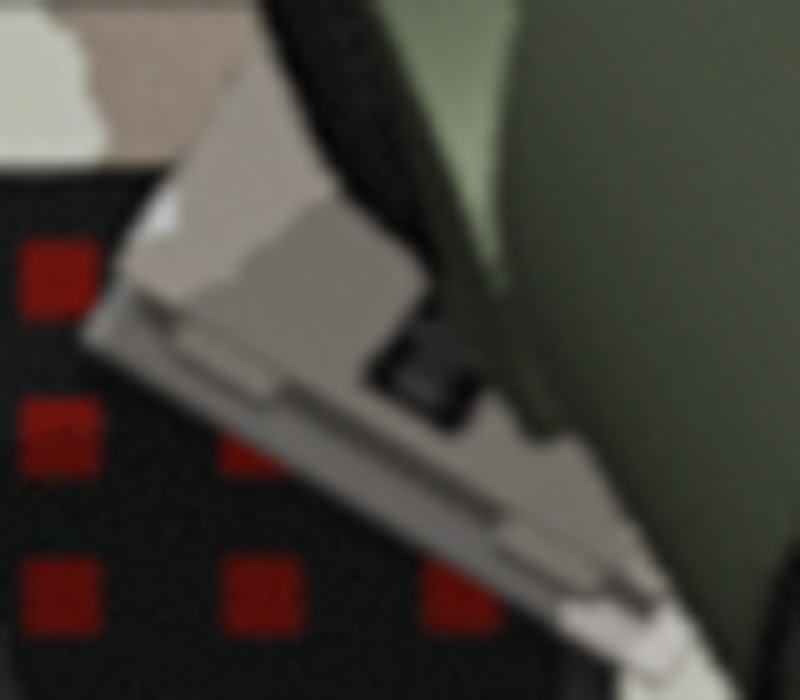

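View pics/b2.png

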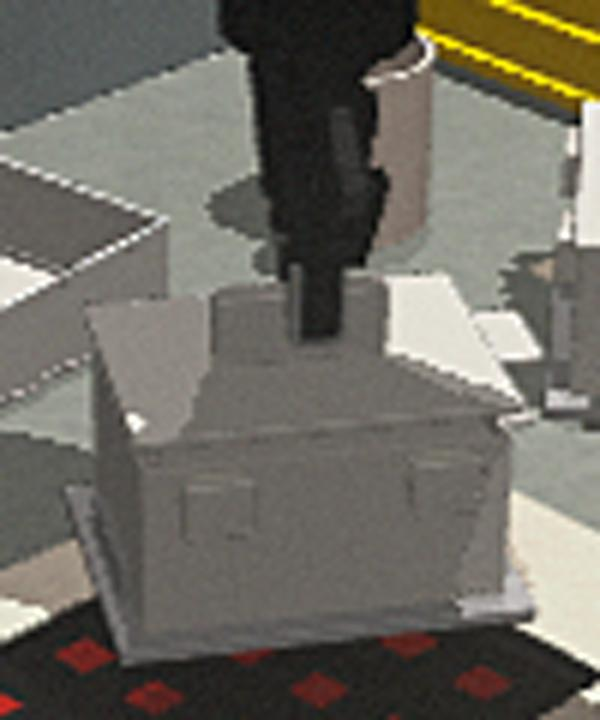

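Lateral force is gone and the plug is sliding in. I'll keep pressing with a firmer grip.

```bash
python3 -m handwheel '[[0,0,0.06,0,0,0],[0,0,0.06,0,0,0],[0,0,0,0,0,0]]' - 110; python3 -m handwheel '[[0,0,0.06,0,0,0],[0,0,0.06,0,0,0],[0,0,0,0,0,0]]'; python3 -c "
from h import *
s=bot.observe();print(s['force'],s['moment'])"
```

```text
clock: 20.42
position: [0.5424, -0.0047, 0.1036]
tool_rot: [3.14, 0.002, 1.018]
force: [0.6, 0.1, -3.2]
grip_width: 0.012
clock: 20.8
position: [0.5425, -0.0047, 0.1008]
tool_rot: [3.14, 0.001, 1.018]
force: [0.3, 0.1, -3.2]
grip_width: 0.0113
[ 0.25682618  0.11254428 -3.17014986] [ 0.09502116 -0.1534912  -0.02442327]
```

```bash
python3 -m handwheel '[[0,0,0.06,0,0,0],[0,0,0.06,0,0,0],[0,0,0,0,0,0]]'; python3 -m handwheel '[[0,0,0.06,0,0,0],[0,0,0.04,0,0,0],[0,0,0,0,0,0]]'; python3 - <<'E'
from h import *
s=bot.observe();print(s['force'],s['moment'])
fs=bot.grab_frame("side");draw(fs,np.zeros(6),[],"b2.png",(285,385,165,285),6)
E
```

```text
clock: 21.18
position: [0.5426, -0.0047, 0.0977]
tool_rot: [3.14, 0.001, 1.018]
force: [0.9, 0.5, -5.8]
grip_width: 0.0117
clock: 21.55
position: [0.5425, -0.0047, 0.0952]
tool_rot: [3.14, 0.002, 1.018]
force: [0.4, 0.4, -9.1]
grip_width: 0.0114
[ 0.35306208  0.41270356 -9.05461098] [ 0.12585616 -0.10932565 -0.01723653]
```

View pics/b2.png

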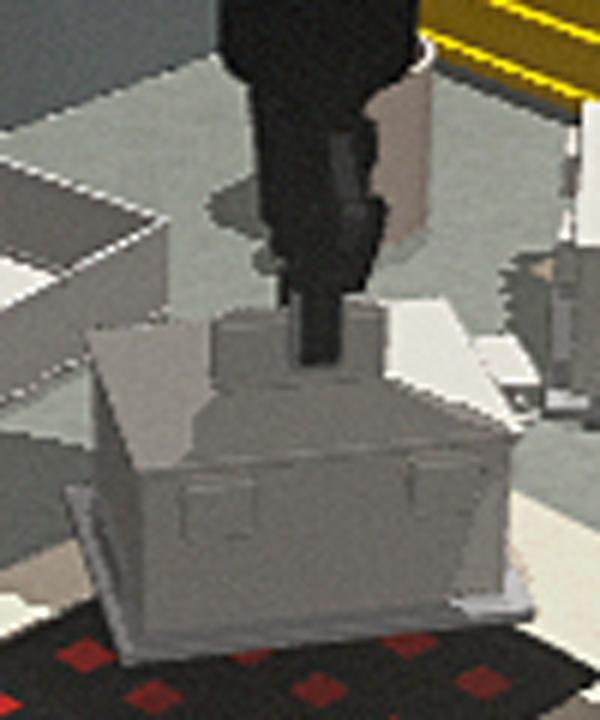

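It looks almost flush, and the catches are now drawing the lid down. I'll press until the rim pushes back.

```bash
python3 -m handwheel '[[0,0,0.06,0,0,0],[0,0,0,0,0,0]]'; python3 -m handwheel '[[0,0,0.06,0,0,0],[0,0,0,0,0,0]]';python3 -m handwheel '[[0,0,0.06,0,0,0],[0,0,0,0,0,0]]'
```

```text
clock: 21.85
position: [0.5428, -0.0049, 0.0941]
tool_rot: [3.14, 0.001, 1.017]
force: [-1.3, -1.1, -0.2]
grip_width: 0.0115
clock: 22.1
position: [0.5428, -0.0049, 0.094]
tool_rot: [3.139, 0.002, 1.017]
force: [-12.2, -1.4, 32.2]
grip_width: 0.0116
clock: 22.35
position: [0.5429, -0.005, 0.0939]
tool_rot: [3.138, 0.002, 1.017]
force: [-23.2, -2.5, 64.2]
grip_width: 0.0115
```

Hard stop at z = 0.094: the lid is seated on the rim. I'll relieve the load, look, then open.

```bash
python3 -m handwheel '[[0,0,-0.06,0,0,0],[0,0,-0.06,0,0,0],[0,0,0,0,0,0]]'; python3 -m handwheel '[[0,0,0,0,0,0],[0,0,0,0,0,0],[0,0,0,0,0,0],[0,0,0,0,0,0],[0,0,0,0,0,0]]' -1; python3 -m handwheel '[[0,0,-0.2,0,0,0],[0,0,-0.5,0,0,0],[0,0,-0.8,0,0,0],[0,0,-1,0,0,0],[0,0,-1,0,0,0],[0,0,-1,0,0,0],[0,0,-1,0,0,0],[0,0,-1,0,0,0]]'; python3 - <<'E'
from h import *
fs=bot.grab_frame("side");draw(fs,np.zeros(6),[],"b2.png",(285,425,165,285),5)
cv2.imwrite("pics/top6.png",bot.grab_frame("top")["pixels"])
E
```

```text
clock: 22.72
position: [0.5428, -0.0049, 0.0941]
tool_rot: [3.14, 0.001, 1.018]
force: [-2.6, -2.5, 6.0]
grip_width: 0.0117
clock: 23.35
position: [0.5428, -0.0048, 0.094]
tool_rot: [3.14, 0.001, 1.018]
force: [-0.2, 0.5, 0.1]
grip_width: 0.0856
clock: 24.35
position: [0.5425, -0.0044, 0.2583]
tool_rot: [3.139, 0.001, 1.018]
force: [1.0, 0.7, 0.2]
grip_width: 0.0852
```

View pics/b2.png

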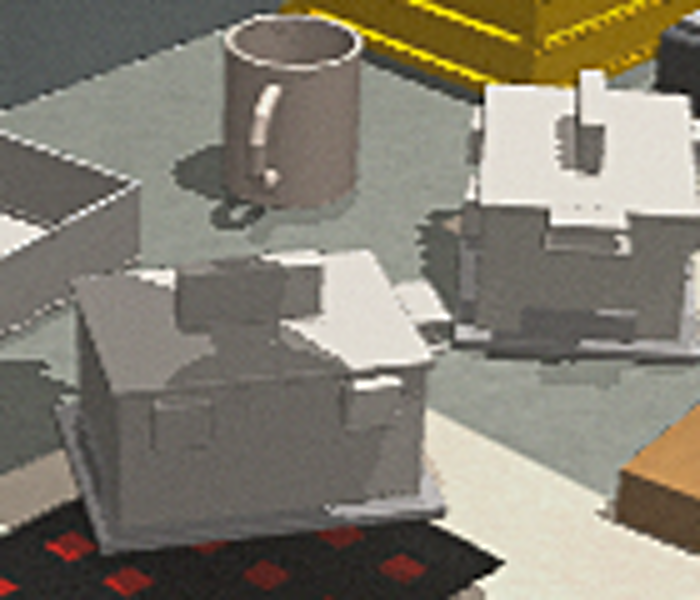

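```bash
python3 -m handwheel '[[-0.5,0.3,0,0,0,0],[-1,0.62,0,0,0,0],[-1,0.62,0,0,0,0],[-1,0.62,0,0,0,0],[-1,0.62,0,0,0,0],[-1,0.62,0,0,0,0],[-1,0.62,0,0,0,0],[-1,0.62,0,0,0,0]]';python3 -m handwheel '[[-1,0.62,0,0,0,0],[-1,0.62,0,0,0,0],[-0.5,0.3,0,0,0,0],[0,0,0,0,0,0]]'; python3 - <<'E'
from h import *
ft=bot.grab_frame("top");fs=bot.grab_frame("side")
cv2.imwrite("pics/top7.png",ft["pixels"]);cv2.imwrite("pics/side7.png",fs["pixels"])
fl=loop(box(.154,.114,.005));rb=loop(box(.07,.014,.035))
p0=np.r_[.543,-.003,.08,0,0,-2.125]
for free in([0,1,5],[0,1,2,3,4,5]):
  for nm,it in(("top",[(ft,fl+rb)]),("side",[(fs,fl+rb)]),("both",[(ft,fl+rb),(fs,fl+rb)])):
    if len(free)>3 and nm!="both":continue
    q,r,e=fit(it,p0,free,(3,2,1.5));print(nm,np.round(q,4),r,e)
draw(ft,q,[],"t1.png",(288,386,185,260),8);draw(fs,q,[],"t2.png",(290,390,195,285),7)
E
```

```text
clock: 25.45
position: [0.5419, -0.2269, 0.2562]
tool_rot: [3.141, 0.002, 1.017]
force: [0.4, 1.2, 0.2]
grip_width: 0.0857
clock: 25.95
position: [0.5422, -0.299, 0.2565]
tool_rot: [3.141, 0.001, 1.016]
force: [0.1, -0.0, -0.4]
grip_width: 0.0857
top [ 5.431e-01 -1.400e-03  8.000e-02  0.000e+00  0.000e+00 -2.133e+00] [-0.05, 0.07, 0.06, -0.4, 0.23, -0.2, 0.02, 0.27] 0.25
side [ 0.5485 -0.0044  0.08    0.      0.     -2.1303] [0.27, -0.21, 0.12, -0.12, -0.0, 0.17, 0.07, 0.02] 0.29
both [ 5.4440e-01 -1.6000e-03  8.0000e-02  0.0000e+00  0.0000e+00 -2.1328e+00] [0.02, -0.03, 0.33, -0.31, 0.04, -0.17, 0.36, 0.18, 0.07, -0.28, -0.43, -0.07, 0.5, 0.23, -0.62, -0.14] 0.38
both [ 5.4380e-01 -8.0000e-04  8.3300e-02  1.4700e-02  1.7700e-02 -2.1212e+00] [0.02, -0.19, 0.16, -0.24, 0.21, -0.29, 0.11, 0.22, 0.16, 0.01, -0.13, -0.23, 0.01, -0.07, 0.0, -0.13] 0.29
```

View pics/t1.png

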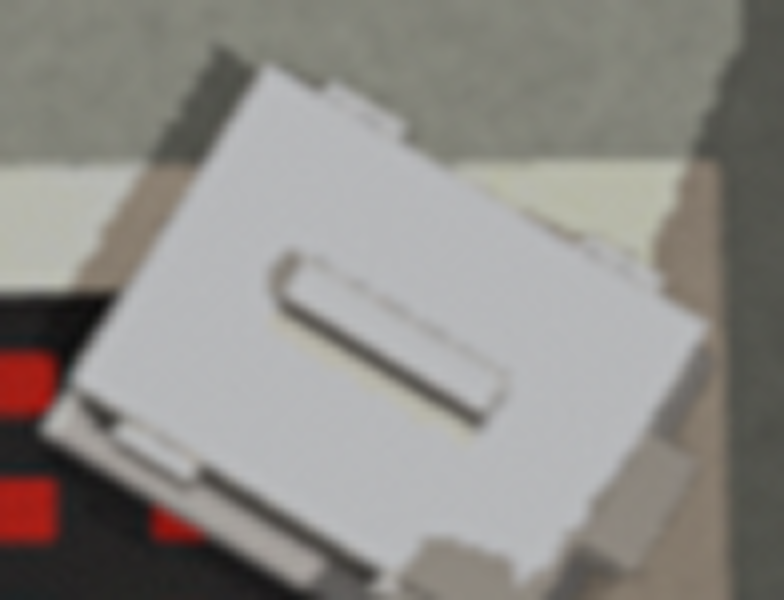

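View pics/t2.png

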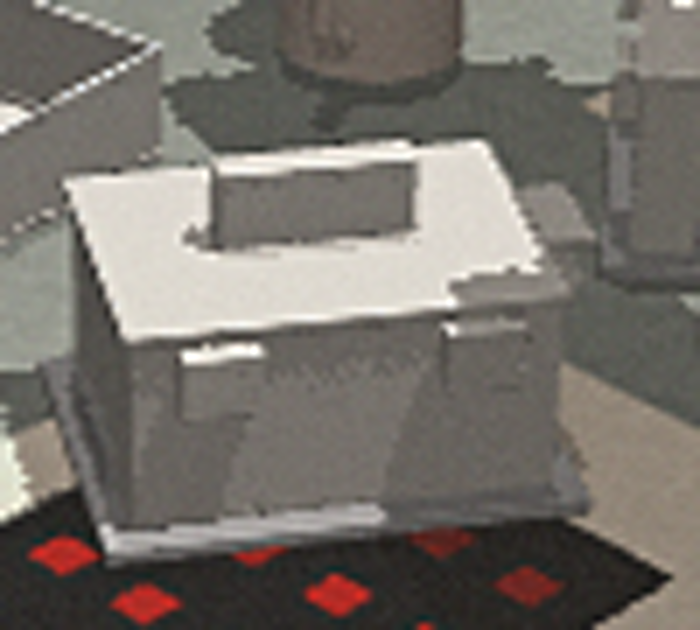

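View pics/top7.png

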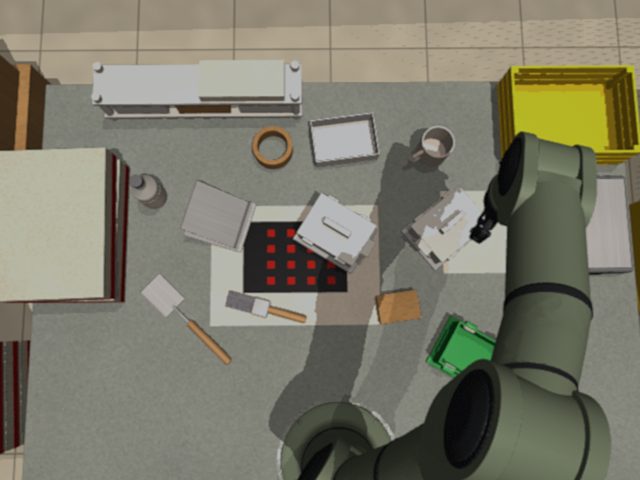

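In both views the lid sits flat on the rim with the tab over the ledge (top (365,255), side (370,225)). To confirm it is level, I'll probe the rib top near both ends with shut fingers: the contact height should be 115 mm at each.

```bash
python3 -m handwheel '[[0.917,-0.618,0,0,0,0],[0.917,-0.618,0,0,0,0],[0.917,-0.618,0,0,0,0],[0.917,-0.618,0,0,0,0],[0.917,-0.618,0,0,0,0],[0.917,-0.618,0,0,0,0],[0.917,-0.618,0,0,0,0],[0.917,-0.618,0,0,0,0]]' 1 60; python3 -m handwheel '[[0.917,-0.618,0,0,0,0],[0.917,-0.618,0,0,0,0],[0,0,1,0,0,0],[0,0,1,0,0,0],[0,0,1,0,0,0],[0,0,1,0,0,0],[0,0,0.8,0,0,0],[0,0,0,0,0,0]]'; python3 -m handwheel '[[0,0,0.1,0,0,0],[0,0,0.1,0,0,0],[0,0,0.1,0,0,0],[0,0,0.1,0,0,0],[0,0,0,0,0,0]]'
```

```text
clock: 27.05
position: [0.5336, -0.0752, 0.2568]
tool_rot: [3.14, 0.001, 1.02]
force: [-0.0, 0.3, -0.4]
grip_width: -0.0001
clock: 28.05
position: [0.5309, -0.0213, 0.1358]
tool_rot: [-3.142, 0.002, 1.019]
force: [0.3, -0.0, -0.1]
grip_width: -0.0001
clock: 28.68
position: [0.5317, -0.0224, 0.1264]
tool_rot: [3.14, 0.001, 1.018]
force: [-0.5, -0.3, -0.4]
grip_width: 0.0003
```

```bash
python3 -m handwheel '[[0,0,0.1,0,0,0],[0,0,0.1,0,0,0],[0,0,0.1,0,0,0],[0,0,0,0,0,0]]'; python3 -m handwheel '[[0,0,0.06,0,0,0],[0,0,0.06,0,0,0],[0,0,0,0,0,0]]'
```

```text
clock: 29.18
position: [0.5317, -0.0224, 0.1188]
tool_rot: [3.14, 0.001, 1.018]
force: [-0.8, 0.1, 0.1]
grip_width: 0.0002
clock: 29.55
position: [0.5318, -0.0224, 0.1159]
tool_rot: [3.14, 0.001, 1.018]
force: [-0.2, 0.1, 0.3]
grip_width: 0.0
```

```bash
python3 -m handwheel '[[0,0,0.06,0,0,0],[0,0,0,0,0,0]]'; python3 -m handwheel '[[0,0,0.06,0,0,0],[0,0,0,0,0,0]]'
```

```text
clock: 29.8
position: [0.532, -0.0224, 0.1151]
tool_rot: [3.139, 0.001, 1.018]
force: [-4.4, -0.4, 13.0]
grip_width: 0.0003
clock: 30.05
position: [0.5321, -0.0224, 0.1149]
tool_rot: [3.138, 0.001, 1.018]
force: [-13.4, -0.2, 42.3]
grip_width: 0.0003
```

The tab end stops at 115 mm, exactly the seated height. Now the other end.

```bash
python3 -m handwheel '[[0,0,-0.3,0,0,0],[0,0,-0.3,0,0,0],[0.5,0,0,0,0,0],[1,0,0,0,0,0],[0.5,0,0,0,0,0],[0,0,0.3,0,0,0],[0,0,0.16,0,0,0],[0,0,0,0,0,0]]'; python3 -m handwheel '[[0,0,0.06,0,0,0],[0,0,0,0,0,0]]'; python3 -m handwheel '[[0,0,0.04,0,0,0],[0,0,0,0,0,0]]'
```

```text
clock: 31.05
position: [0.5576, 0.0194, 0.116]
tool_rot: [3.14, 0.002, 1.017]
force: [0.6, -0.6, 0.3]
grip_width: 0.0001
clock: 31.3
position: [0.5581, 0.0199, 0.1151]
tool_rot: [3.139, 0.001, 1.017]
force: [0.3, -0.1, -0.2]
grip_width: 0.0002
clock: 31.55
position: [0.5582, 0.0199, 0.115]
tool_rot: [3.139, 0.001, 1.017]
force: [-6.9, -1.9, 20.9]
grip_width: 0.0001
```

Both ends stop at 115 mm, so the lid is level and home. I'll retreat, take a final look and hand in.

```bash
python3 -m handwheel '[[0,0,-0.4,0,0,0],[0,0,-0.8,0,0,0],[0,0,-1,0,0,0],[0,0,-1,0,0,0],[0,0,-1,0,0,0],[0,0,-1,0,0,0],[0,0,-0.5,0,0,0],[0,0,0,0,0,0]]'; python3 - <<'E'
from h import *
fs=bot.grab_frame("side");cv2.imwrite("pics/side9.png",fs["pixels"]);s=bot.observe();print(s['force'],s['clock'])
E
```

```text
clock: 32.55
position: [0.5582, 0.0204, 0.2569]
tool_rot: [3.139, 0.001, 1.018]
force: [0.0, -0.2, -0.6]
grip_width: -0.0003
[-0.60435715  0.91184988 -0.84251097] 32.6
```

View pics/side9.png

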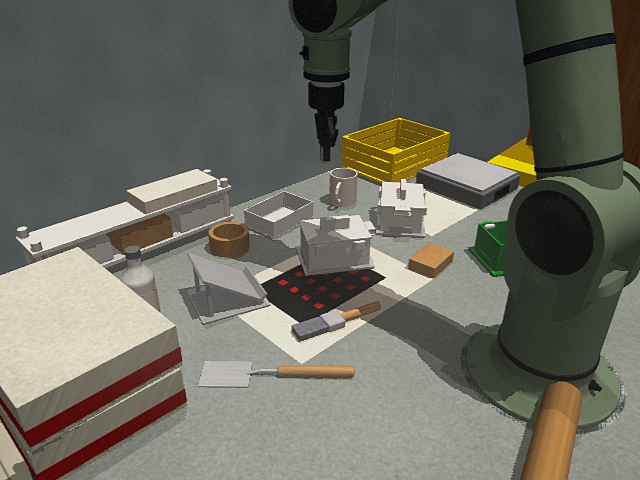

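The lid is on the tub at (335,243), the arm is clear of it, and everything else is where it was.

```bash
python3 -c "
from workcell import bot
print(bot.job_done())"
```

```text
the job is handed in; nothing more can be done
None
```

The lid is off the stand and closed on the open white tub, with its pull tab over the thumb ledge. I handed the job in at about 32.6 s with the arm clear.

- **Closing:** I gripped the lid by its rib, lifted it square to the slope, levelled it and turned it about 194°. I then lowered it into the mouth, correcting once when the catches pushed it sideways. I pressed until it hit a hard stop; the force reached about 64 N before I eased off and let go.
- **Seating:** I pressed the rib top near each end with shut fingers, and both ends stopped at 115 mm, the fully seated height. I checked level across the short side only in the pictures.
- **Surroundings:** The last side picture shows the lid flush on the tub and the other things where they were.

**Checks that disagreed:**
- The two cameras differed by about 5–7 mm, so I placed the lid relative to the tub and by force.
- A free fit of the seated lid's pose showed about 1° of tilt. I put that down to the same camera error, since the end checks agreed to within about 0.2 mm.
- I saw no clear 10–20 N snap force. The readings between steps went from about 5 N resisting to about 9 N pulling the lid down, then to the hard stop.

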